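# Reset the divider of the setting-stick tray and put the four sticks away by length

## Task

Put the four wrapped wooden sticks away in the tool tray. Slide its divider towards the handle until the two longest sticks fit in the bay away from the handle and the two shortest in the bay at the handle, then lay them there lengthwise and flat on the bottom, one on each side of the low middle rib in each bay. Leave the graver and the red-handled scraper where they lie.

Things in the scene. Friction and masses are not known exactly. Their poses are not given: they have to be found in the camera images.
- tray: Fixed open wooden tool tray, 298 x 168 x 26 mm, walls 5 (inside 288 x 158). Origin under its centre; x lengthwise, y across, z up. Floor 4 mm above origin. Brass pull handle on the -x end, towards the robot: handle bay at -x, far bay at +x of the divider. A rib 6 wide, 6 high runs along y = 0: two pockets per bay, middles at y = +-38 mm. Stands left or right on the bench.
- divider (a joint): Position (m) of the tray's crosswise divider, a light wooden board 8 mm thick that slides along the tray; grows towards the handle. Its middle is at tray x = 0.060 - value; inside, the far bay is 80 mm + value long, the handle bay 200 mm - value. Range -0.04 to 0.16. Slides with about 3 N and stays where left.
- divider_grip (a point): Middle of the dark ribbed grip tab on the divider: 12 mm thick along the tray, 40 wide across it, 24 tall (top 12 mm above this point). 42 mm above the tray's origin, at tray y = 0; axes as the tray's. Pinch from above with the fingers closing along the tray's x.
- stick_1: The longest stick: wrapped greyish-brown wooden stick, 151 mm long overall, 26 x 26 mm across, lying on its side along its own x, loose. Origin at the middle of its underside. Wood from x = -76 to +50 mm, then a thin steel pin to +76; its grip point is x = -13 mm. Grip across it from above; may be laid either way round.
- stick_2: The second longest stick: wrapped greyish-brown wooden stick, 118 mm long overall, 25 x 25 mm across, lying on its side along its own x, loose. Origin at the middle of its underside. No pin; its grip point is the middle. Grip across it from above; may be laid either way round.
- stick_4: The second shortest stick: wrapped greyish-brown wooden stick, 91 mm long overall, 27 x 27 mm across, lying on its side along its own x, loose. Origin at the middle of its underside. Wood from x = -46 to +30 mm, then a thin steel pin to +46; its grip point is x = -8 mm. Grip across it from above; may be laid either way round.
- stick_3: The shortest stick: wrapped greyish-brown wooden stick, 70 mm long overall, 27 x 27 mm across, lying on its side along its own x, loose. Origin at the middle of its underside. No pin; its grip point is the middle. Grip across it from above; may be laid either way round.
- graver: A graver among the sticks, loose, to be left alone: short light wooden handle with a thin steel blade, 111 x 24 x 24 mm. Origin at the middle of its underside, x towards the blade.
- scraper: A scraper with a red handle among the sticks, loose, to be left alone: 116 x 20 x 20 mm. Origin at the middle of its underside, x along it.
Mind the look-alikes: they are no part of the job. Leave any blue, orange or yellow look-alike of the stick_4 alone.

How it is judged:
By the outcome, as a careful person would: the job done as asked, in the order asked, and still so for the second after the job is handed in, with the robot touching nothing.
It also fails if it takes over 115 s, if anything falls off the work surface, if the arm or the gripper's body presses on something with over 40 N, if the wrist force passes 120 N, or if a joint passes its speed limit or range.

## Robot

A 6-joint arm with a two-finger parallel gripper is mounted at the origin on a cart in front of the work surface, level with it; the furniture and walls round the work are solid. World frame = base frame: x ahead of the robot, y to its left, z up, the work surface at z = 0. Lengths are in mm, angles in rad, forces in N, time in s.
With the tool pointing down it reaches from about 300 to 875 mm from the base axis. Payload 6.4 kg.
Tool frame: the origin (TCP) lies on the centre line of the jaws, within the pads' length; the fingertips stand 8 mm ahead of it and the grasp point (between the pads) lies 11 mm behind it; z points along the fingers, y is the direction in which the jaws open and shut (so a half turn about z gives the same grasp; the last joint's range is limited). The gripper opens to 88 mm and grips with 3 to 60 N. Pads are 18 mm wide; open, the fingers measure 123 mm over their backs; the gripper's body (75 mm by 187 mm) begins 45 mm behind the grasp point.
Start: joints at [0.951, 0.181, 1.607, -0, 1.354, -0.206], TCP at [231.193, 526.489, 246.714] pointing down, gripper open.
Joint ranges: [-2.99, 2.99], [-0.89, 2.07], [0.3, 2.58], [-1.14, 4.28], [0, 2.63], [-3.12, 3.12]. Speed limits (rad/s): [2.57, 2.57, 3.01, 3.14, 3.14, 3.14].

## Interface

Orientations are given as a unit quaternion [x, y, z, w].
In Python, from rig import bot gives the robot as it stands. The module is installed in compiled form; this text tells all that it offers.
- The arm moves only by the shell command python3 -m inch 'ROWS' [FORCE]. ROWS is JSON, a list of rows, each an object with "hand": the opening, from 0 (shut) to 1 (fully open); "offset": the shift along the tool's x, y, z in mm, a list of three; "twist": the turn about the tool's z in rad. A call has 1 to 10 rows; each row shifts and turns the pose as measured when the row begins, along the tool's axes as they then stand; what a row does not reach is not made up. A row lasts 1/12 s, in which the tool goes at most 41.7 mm and 7.16 degrees, less where a joint would pass 70% of its speed; a pose out of reach is approached as far as the arm can. A call is refused whole if a number of a shift passes 41.7 or a number of a turn 0.125, either way. A call with a gripper value outside its range is refused whole. The fingers move at their own pace and stop on an object; FORCE is the grip in N (left out, the last holds). Time passes only in rows, so rows that do not move let the fingers close. It gives the time, the measured TCP pose, the force and the opening at its end, in the units of the state.
- bot.read_state(): the state, without advancing time (a new reading comes with each control period).
- bot.grab_frame(name): name is "side" or "top" or "wrist"; returns a dict with "img" (480x640x3 uint8, red, green, blue), "range_z" (480x640 float32, mm along the optical axis (not along the pixel's ray), 0 where there is no reading), "camera_matrix" (3x3 intrinsics, pixels), "rvec" (rotation vector, rad) and "tvec" (3), from world to camera coordinates, as OpenCV has them. Camera axes: x right, y down, z forward; pixel columns grow to the right and rows downward; lengths in mm; the calibration is good to about 2 mm. A picture is of the moment at which its call begins.
- bot.sign_off(): hands the job in, once; it reports no verdict.
The state is a dict: "time_s": time; "joint_pos": joint angles; "joint_vel": joint speeds; "effort": joint torques, N m; "tool_pos": TCP position; "tcp_rot": TCP orientation; "force": force on the tool from outside, world axes, zero at the start; "moment": the same for the moment, N m; "width": finger opening in mm.
Only numpy, scipy, OpenCV 4.12 (cv2) and the standard library are available. Lean on these libraries where they do the work, as an engineer would, in place of code of your own. Each camera call takes 0.05 s, during which the arm holds its last target.

## Working session

There is one attempt and no reset: what is moved stays moved. The work goes in short steps, Python scripts to look and compute and a shell command to move; the robot and the scene stay as the last step left them, time stands still between calls to the robot, and variables do not carry over. Pictures are saved under pics/ and viewed, and the job is handed in when it is done.

```bash
mkdir -p pics; ls; python3 - <<'E'
from rig import bot
import cv2,numpy as np
for n in ["top","side"]:
    f=bot.grab_frame(n); cv2.imwrite(f"pics/{n}0.png",f["img"][:,:,::-1]); np.savez(f"{n}0.npz",**f)
    print(n,f["camera_matrix"].round(1).tolist(),f["rvec"],f["tvec"])
s=bot.read_state(); print(s)
E
```

```text
pics
top [[616.9, 0.0, 317.6], [0.0, 616.9, 238.7], [0.0, 0.0, 1.0]] [ 2.10563047 -2.08772846  0.23305464] [3.37992238e-01 5.36194129e+02 1.26413324e+03]
side [[500.6, 0.0, 316.1], [0.0, 500.6, 239.5], [0.0, 0.0, 1.0]] [ 0.73636533 -2.41464715  1.30165921] [ 442.77266721  204.65654557 1200.15833608]
{'time_s': 0.1, 'joint_pos': array([ 9.50693666e-01,  1.81468230e-01,  1.60788053e+00, -1.89620262e-05,
        1.35382562e+00, -2.06307242e-01]), 'joint_vel': array([ 2.96263418e-05, -9.09480798e-04, -2.04567126e-03, -2.86368952e-05,
        2.35574620e-04, -6.11404745e-04]), 'effort': array([ 2.85505848e-03, -4.34814870e+01, -3.42696726e+01,  7.02875247e-02,
        3.40894656e-02, -4.54989117e-05]), 'tool_pos': array([230.91549229, 526.08484996, 245.91267992]), 'tcp_rot': array([ 2.05422697e-01,  9.78673025e-01, -7.28023903e-04, -3.09092043e-04]), 'force': array([-0.05965889,  0.25547502, -0.13344186]), 'moment': array([ 0.00469541, -0.04259209,  0.01665701]), 'width': 88.1162474010338}
```

View pics/top0.png

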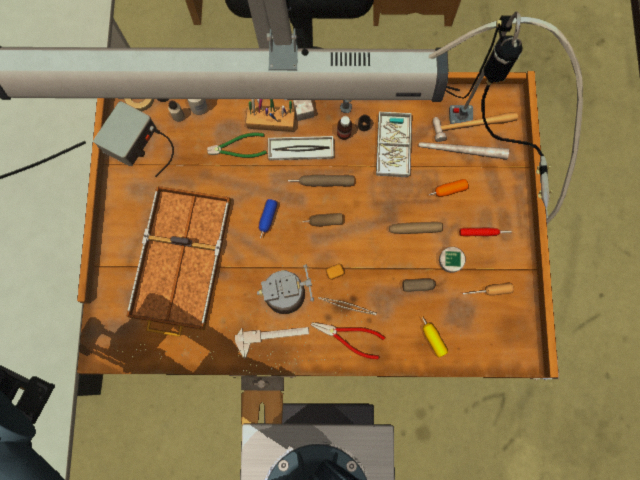

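View pics/side0.png

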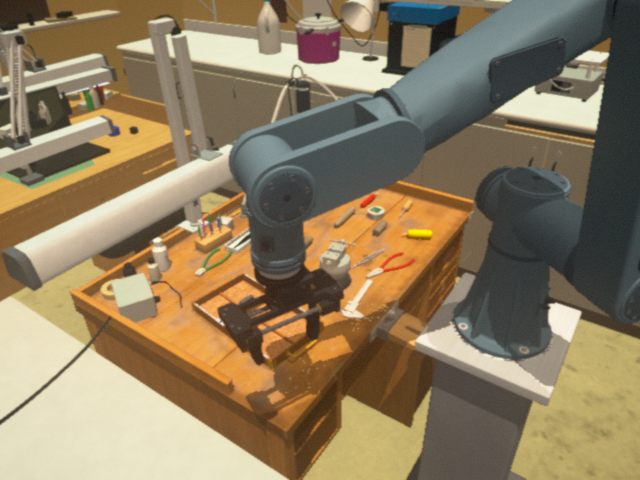

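The top view shows four greyish-brown sticks: pinned at (326,181) and (326,219), plain at (415,228) and (419,285). The look-alikes are blue (268,216), orange (450,187) and yellow (434,336). The graver is at (490,290), the scraper at (485,232) and the tray on the left at (180,258), with a vise at (285,290) and a lamp bar across the back.

```bash
cat > h.py <<'E'
import numpy as np,cv2
from rig import bot
from scipy.spatial.transform import Rotation as R
def cloud(f):
    K=f["camera_matrix"];z=f["range_z"].astype(float);v,u=np.mgrid[:480,:640]
    P=np.stack([(u-K[0,2])/K[0,0]*z,(v-K[1,2])/K[1,1]*z,z],-1)
    Rm=cv2.Rodrigues(f["rvec"])[0]
    W=(P-np.ravel(f["tvec"]))@Rm
    W[z<=0]=np.nan
    return W
def proj(f,p):
    return cv2.projectPoints(np.atleast_2d(np.array(p,float)),f["rvec"],f["tvec"],f["camera_matrix"],None)[0][:,0]
def frame(n,save=None):
    f=bot.grab_frame(n)
    if save: cv2.imwrite(f"pics/{save}.png",f["img"][:,:,::-1])
    return f
def obb(W,box,zmin=8,zmax=60):
    u0,v0,u1,v1=box
    P=W[v0:v1,u0:u1].reshape(-1,3);P=P[np.isfinite(P[:,2])&(P[:,2]>zmin)&(P[:,2]<zmax)]
    r=cv2.minAreaRect(P[:,:2].astype(np.float32))
    b=cv2.boxPoints(r);e=b[1]-b[0],b[2]-b[1]
    L=max(e,key=np.linalg.norm);yaw=np.arctan2(L[1],L[0])
    return np.round(r[0],1),np.round(r[1],1),round(float(yaw),3),np.round(np.percentile(P[:,2],[5,50,95]),1),len(P)
def tcp():
    s=bot.read_state();q=R.from_quat(s["tcp_rot"]);return s["tool_pos"],q,s
E
python3 - <<'E'
from h import *
f=dict(np.load("top0.npz"));W=cloud(f)
print("tcp px",proj(f,[230.9,526,246]))
np.set_printoptions(suppress=True,precision=1)
for nm,(u,v) in dict(table=(370,255),lampbar=(200,70),lampend=(440,80),vise=(285,290),traywallL=(150,230),traywallR=(222,235),traywallT=(195,193),floorU=(175,215),floorD=(160,285),grip=(180,240),greenbox=(135,135),rightwall=(540,250),lampknob=(505,60)).items(): print(nm,W[v-1:v+2,u-1:u+2].reshape(-1,3).mean(0), W[v-8:v+9,u-8:u+9,2].max())
for nm,b in dict(s1=(283,168,362,195),s4=(300,208,350,232),s2=(382,215,450,242),s3=(395,273,442,298),scr=(455,222,515,242),grv=(460,280,520,300)).items(): print(nm,obb(W,b))
E
```

```text
tcp px [[ 18.10499124 382.13984705]]
table [ 514.1 -112.1   -0.4] nan
lampbar [820.2 233.1 269.2] nan
lampend [ 805.4 -229.9  262.5] nan
vise [418.   69.9 106.3] nan
traywallL [564.8 381.5  12.4] 38.225244859214975
traywallR [553.6 218.7  16. ] nan
traywallT [648.1 282.3  25.4] nan
floorU [602.1 329.4   4.8] nan
floorD [441.9 352.9   3.8] nan
grip [533.  303.   53.1] nan
greenbox [768.9 414.3  68.3] nan
rightwall [ 521.3 -480.4   32.9] nan
lampknob [ 787.  -322.3  371.9] nan
s1 (array([689.8,  -4.7]), array([162.2,  47.2]), 1.562, array([13.6, 23. , 28.5]), 597)
s4 (array([591.2, -10.5]), array([ 28.1, 102.7]), -1.505, array([14.1, 23.7, 29.7]), 384)
s2 (array([ 583.1, -213.9]), array([ 42.6, 121.3]), -1.542, array([13.4, 21.9, 27.5]), 537)
s3 (array([ 444.7, -217.1]), array([83.2, 36.8]), 1.394, array([15.4, 23.8, 30. ]), 375)
scr (array([ 568. , -368.9]), array([ 20. , 115.7]), -1.528, array([10.5, 16.7, 22.2]), 328)
grv (array([ 436.4, -367.1]), array([ 22.9, 108.8]), -1.49, array([11.4, 18.7, 24.7]), 306)
```

```bash
python3 - <<'E'
import cv2
i=cv2.imread("pics/top0.png")
cv2.imwrite("pics/c1.png",cv2.resize(i[165:310,280:520],None,fx=3.3,fy=3.3,interpolation=cv2.INTER_CUBIC))
cv2.imwrite("pics/c2.png",cv2.resize(i[180:340,110:250],None,fx=3.7,fy=3.7,interpolation=cv2.INTER_CUBIC))
E
```

```text
(no output)
```

View pics/c1.png

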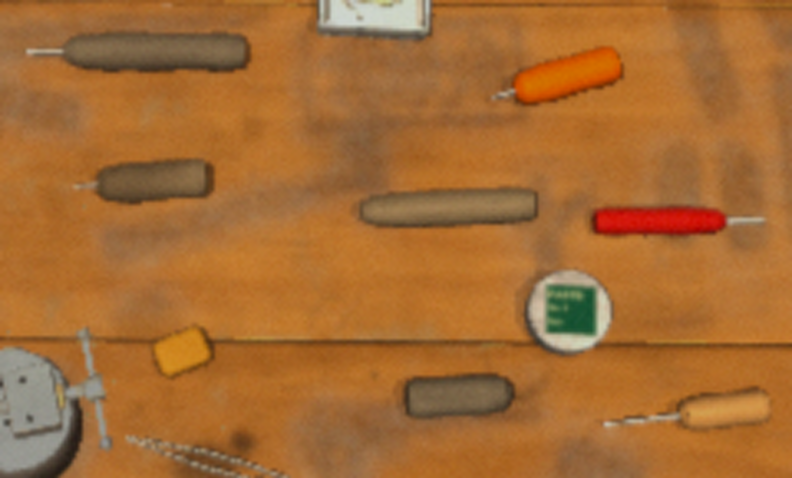

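View pics/c2.png

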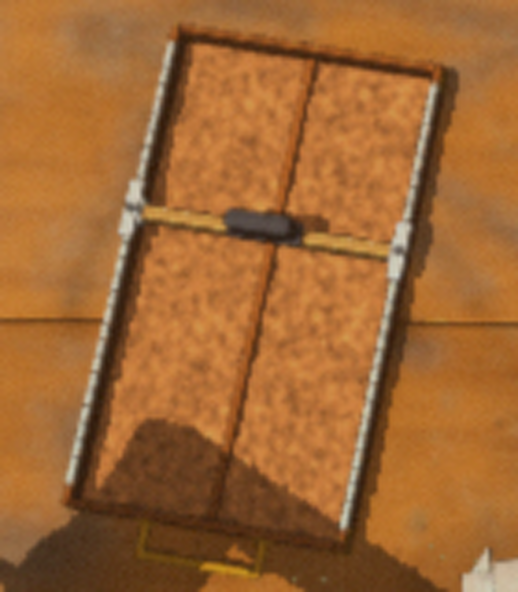

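```bash
python3 - <<'E'
from h import *
np.set_printoptions(suppress=True,precision=1)
f=dict(np.load("top0.npz"));W=cloud(f)
# lamp bar front edge
for u in (230,300,350,400,440):
    col=W[60:112,u]; m=np.isfinite(col[:,2])&(col[:,2]>150)
    v=np.where(m)[0]; print("bar",u,v.max()+60,col[m][-1],col[m][-3],col[m][:,2].max())
Rm=cv2.Rodrigues(f["rvec"])[0];K=f["camera_matrix"];C=-Rm.T@np.ravel(f["tvec"])
print("cam",C)
def onplane(uv,z):
    uv=np.atleast_2d(uv);d=np.c_[(uv-K[:2,2])/np.diag(K)[:2],np.ones(len(uv))]@Rm
    return (C+d*((z-C[2])/d[:,2])[:,None])[:,:2]
img=f["img"].astype(int)
lab=cv2.cvtColor(f["img"],cv2.COLOR_RGB2HSV)
for nm,(u0,v0,u1,v1),w in [("s1",(283,168,362,195),26),("s4",(300,208,350,232),27),("s2",(382,215,450,242),25),("s3",(395,273,442,298),27)]:
    H=lab[v0:v1,u0:u1]; m=(H[...,1]<125)
    m=m.astype(np.uint8);n,l,st,ce=cv2.connectedComponentsWithStats(m);k=1+np.argmax(st[1:,4])
    vv,uu=np.where(l==k); P=onplane(np.c_[uu+u0,vv+v0],w/2)
    r=cv2.minAreaRect(P.astype(np.float32));b=cv2.boxPoints(r)
    e=max(b[1]-b[0],b[2]-b[1],key=np.linalg.norm);c=P.mean(0)
    # PCA yaw
    U,S,V=np.linalg.svd(P-c);print(nm,len(P),"rect",r[0],r[1],"yawrect",np.arctan2(e[1],e[0])%np.pi,"pca",np.arctan2(V[0,1],V[0,0])%np.pi,"mean",c)
c=onplane(np.array([[158,188],[228.4,199.5],[129,314.3],[203.8,327.3]]),26);print("tray corners TL TR BL BR",c,c.mean(0))
for a,b in ((0,1),(2,3),(0,2),(1,3)): d=c[a]-c[b];print(np.linalg.norm(d),np.arctan2(d[1],d[0]))
E
```

```text
bar 230 98 [794.4 183.7 202.6] [795.6 182.8 209.2] 271.8295489070489
bar 300 99 [794.1  42.1 200.5] [794.9  41.8 207.8] 271.84118181493295
bar 350 99 [794.5 -59.2 201. ] [796.  -58.9 206.9] 274.59155597310087
bar 400 99 [ 795.2 -160.3  200.8] [ 793.6 -158.7  213. ] 273.49074852752057
bar 440 101 [ 792.3 -241.4  198.6] [ 790.8 -239.   210.8] 273.44613973032403
cam [ 235.2   -6.5 1352.8]
s1 530 rect (685.0672607421875, 0.025634765625) (23.954376220703125, 148.33766174316406) yawrect 1.5779164 pca 1.5761477305295617 mean [684.7 -10.7]
s4 11 rect (597.8399658203125, -43.38299560546875) (9.307632446289062, 6.735615253448486) yawrect 0.0018041437 pca 0.3565821345689151 mean [597.2 -42.5]
s2 289 rect (575.1904296875, -213.6975555419922) (19.285171508789062, 114.50212097167969) yawrect 1.6213177 pca 1.6316290276585554 mean [ 575.  -216.4]
s3 327 rect (446.1838073730469, -216.50607299804688) (24.3060245513916, 68.19082641601562) yawrect 1.5791197 pca 1.6483204620182736 mean [ 445.7 -216.2]
tray corners TL TR BL BR [[659.1 366.4]
 [633.3 206.3]
 [374.3 409.5]
 [347.9 247. ]] [503.7 307.3]
162.20068402676324 1.4105944495878773
164.6986356389239 1.409964427823807
288.0743538847778 -0.15023971797529861
288.2138114813258 -0.1415767309482183
```

```bash
cat >> h.py <<'E'
def onplane(f,uv,z):
    Rm=cv2.Rodrigues(f["rvec"])[0];K=f["camera_matrix"];C=-Rm.T@np.ravel(f["tvec"])
    uv=np.atleast_2d(uv);d=np.c_[(uv-K[:2,2])/np.diag(K)[:2],np.ones(len(uv))]@Rm
    return (C+d*((z-C[2])/d[:,2])[:,None])[:,:2]
def seg(f,box,w):
    u0,v0,u1,v1=box;S=cv2.cvtColor(f["img"],cv2.COLOR_RGB2HSV)[v0:v1,u0:u1,1]
    S=np.ascontiguousarray(S);t,m=cv2.threshold(S,0,1,cv2.THRESH_BINARY_INV+cv2.THRESH_OTSU)
    m=cv2.morphologyEx(m,cv2.MORPH_CLOSE,np.ones((3,3),np.uint8))
    n,l,st,ce=cv2.connectedComponentsWithStats(m);k=1+np.argmax(st[1:,4])
    vv,uu=np.where(l==k);P=onplane(f,np.c_[uu+u0,vv+v0],w/2);c=P.mean(0)
    V=np.linalg.svd(P-c)[2];q=(P-c)@V.T
    lo,hi=q.min(0),q.max(0);cc=c+((lo+hi)/2)@V
    return t,len(P),cc.round(1),(hi-lo).round(1),round(float(np.arctan2(V[0,1],V[0,0])%np.pi),3),c.round(1)
E
cat > tray.py <<'E'
from h import *
T=dict(c=np.array([503.7,307.3]),yaw=-0.153)
def tw(p,c,yaw):
    p=np.atleast_2d(p);r=np.array([[np.cos(yaw),-np.sin(yaw)],[np.sin(yaw),np.cos(yaw)]])
    return np.c_[p[:,:2]@r.T+c,p[:,2]]
def overlay(f,c,yaw,val,name,box=(110,180,250,340),s=3.7):
    i=f["img"][:,:,::-1];u0,v0,u1,v1=box
    o=cv2.resize(i[v0:v1,u0:u1],None,fx=s,fy=s,interpolation=cv2.INTER_CUBIC)
    def pl(pts,col):
        q=proj(f,tw(pts,c,yaw));q=((q-[u0,v0]+.5)*s).astype(int);cv2.polylines(o,[q.reshape(-1,1,2)],True,col,1)
    rc=lambda a,b,z,x0=0:[[x0-a,-b,z],[x0+a,-b,z],[x0+a,b,z],[x0-a,b,z]]
    pl(rc(149,84,26),(0,255,0));pl(rc(144,79,26),(255,255,0));pl(rc(144,79,4),(255,0,255));pl(rc(144,3,10),(255,0,0));pl(rc(6,20,54,60-val),(0,255,255))
    cv2.imwrite(f"pics/{name}.png",o)
E
python3 - <<'E'
from h import *
from tray import *
f=dict(np.load("top0.npz"));W=cloud(f)
for nm,b,w in [("s1",(283,168,362,195),26),("s4",(300,208,350,232),27),("s2",(382,215,450,242),25),("s3",(395,273,442,298),27)]: print(nm,seg(f,b,w))
g=W[233:248,165:195].reshape(-1,3);g=g[g[:,2]>42];print("grip",g.mean(0),cv2.minAreaRect(g[:,:2].astype(np.float32)))
d=g.mean(0)[:2]-T['c'];print("tray x of grip",d@[np.cos(T['yaw']),np.sin(T['yaw'])],d@[-np.sin(T['yaw']),np.cos(T['yaw'])])
overlay(f,T['c'],T['yaw'],0.03*1000,"ov1")
E
```

```text
s1 (144.0, 630, array([685.1,   5.7]), array([159.7,  24.3]), 1.575, array([685.2,  -7. ]))
s4 (160.0, 444, array([590. , -13.7]), array([107.4,  41.4]), 1.441, array([588.4, -18.5]))
s2 (158.0, 765, array([ 574.6, -213.2]), array([155.3,  44.1]), 1.42, array([ 575.7, -214.5]))
s3 (145.0, 392, array([ 444.4, -209.4]), array([83.6, 29.7]), 1.727, array([ 444. , -212.5]))
grip [533.84030934 304.91564944  50.81986689] ((535.230224609375, 306.9192199707031), (42.38941955566406, 13.823089599609375), 83.37628173828125)
tray x of grip 30.15160374808174 2.2369994093206653
```

View pics/ov1.png

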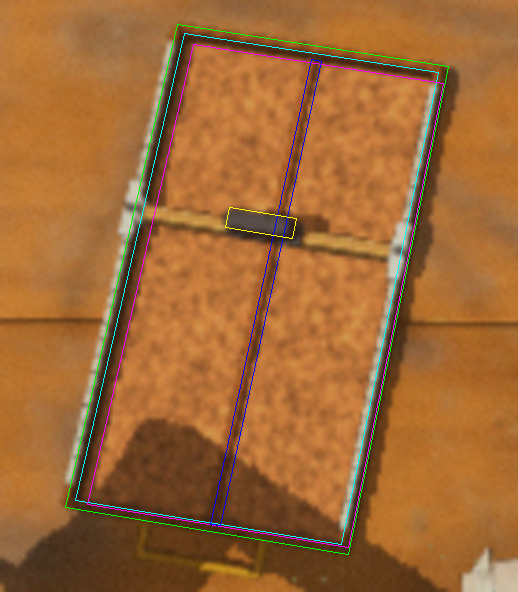

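```bash
cat > plan.py <<'E'
import sys,json
from h import *
# plan.py x y z toolY_angle n hand
def plan(x,y,z,ang,n,hand):
    p,q,s=tcp();M=q.as_matrix();psi=np.arctan2(M[1,1],M[0,1])
    d=np.array([x,y,z])-p
    dy=0 if ang is None else (ang-psi+np.pi/2)%np.pi-np.pi/2 if MOD else (ang-psi+np.pi)%(2*np.pi)-np.pi
    tw=-dy/n
    print("psi %.3f dyaw %.3f d %s j6 %.2f tilt %.3f width %.1f"%(psi,dy,d.round(1),s["joint_pos"][5],np.arccos(-M[2,2]),s["width"]))
    for k in range(n):
        Rk=M@R.from_euler('z',tw*k).as_matrix()
        o=Rk.T@(d/n);print(json.dumps({"hand":hand,"offset":[round(float(a),1) for a in o],"twist":round(tw,3)}),end=",\n" if k<n-1 else "\n")
MOD=True
if __name__=="__main__":
    a=sys.argv[1:];MOD="full" not in a
    plan(float(a[0]),float(a[1]),float(a[2]),None if a[3]=="-" else float(a[3]),int(a[4]),float(a[5]))
E
python3 plan.py 450 325 190 -0.153 12 1 full
```

```text
psi 1.157 dyaw -1.310 d [ 219.1 -201.1  -55.9] j6 -0.21 tilt 0.002 width 88.1
{"hand": 1.0, "offset": [-23.5, -8.0, 4.7], "twist": 0.109},
{"hand": 1.0, "offset": [-24.2, -5.4, 4.7], "twist": 0.109},
{"hand": 1.0, "offset": [-24.6, -2.7, 4.7], "twist": 0.109},
{"hand": 1.0, "offset": [-24.8, -0.0, 4.7], "twist": 0.109},
{"hand": 1.0, "offset": [-24.6, 2.7, 4.7], "twist": 0.109},
{"hand": 1.0, "offset": [-24.2, 5.3, 4.7], "twist": 0.109},
{"hand": 1.0, "offset": [-23.5, 7.9, 4.7], "twist": 0.109},
{"hand": 1.0, "offset": [-22.5, 10.5, 4.7], "twist": 0.109},
{"hand": 1.0, "offset": [-21.2, 12.8, 4.7], "twist": 0.109},
{"hand": 1.0, "offset": [-19.7, 15.1, 4.7], "twist": 0.109},
{"hand": 1.0, "offset": [-17.9, 17.1, 4.7], "twist": 0.109},
{"hand": 1.0, "offset": [-15.9, 19.0, 4.7], "twist": 0.109}
```

```bash
python3 -m inch '[{"hand":1,"offset":[-23.5,-8,4.7],"twist":0.11},{"hand":1,"offset":[-24.2,-5.4,4.7],"twist":0.11},{"hand":1,"offset":[-24.6,-2.7,4.7],"twist":0.11},{"hand":1,"offset":[-24.8,0,4.7],"twist":0.11},{"hand":1,"offset":[-24.6,2.7,4.7],"twist":0.11},{"hand":1,"offset":[-24.2,5.3,4.7],"twist":0.11},{"hand":1,"offset":[-23.5,7.9,4.7],"twist":0.11},{"hand":1,"offset":[-22.5,10.5,4.7],"twist":0.11},{"hand":1,"offset":[-21.2,12.8,4.7],"twist":0.11},{"hand":1,"offset":[-19.7,15.1,4.7],"twist":0.11}]'; python3 plan.py 450 325 190 -0.153 4 1 full
```

```text
time_s: 0.93
tool_pos: [411.3, 349.5, 193.6]
tcp_rot: [0.701, 0.713, -0.003, -0.001]
force: [-0.3, 0.0, 0.4]
width: 88.1
psi 0.017 dyaw -0.170 d [ 38.7 -24.5  -3.6] j6 0.47 tilt 0.007 width 88.1
{"hand": 1.0, "offset": [-6.3, 9.6, 0.8], "twist": 0.042},
{"hand": 1.0, "offset": [-5.9, 9.8, 0.8], "twist": 0.042},
{"hand": 1.0, "offset": [-5.5, 10.1, 0.8], "twist": 0.042},
{"hand": 1.0, "offset": [-5.0, 10.3, 0.8], "twist": 0.042}
```

Good tracking. I'll look with the wrist camera from here.

```bash
python3 - <<'E'
from h import *
f=frame("wrist","w1");np.savez("w1.npz",**f);g=frame("top","t1");np.savez("t1.npz",**g)
Rm=cv2.Rodrigues(f["rvec"])[0];print(-Rm.T@np.ravel(f["tvec"]),Rm[2])
E
```

```text
[410.62979012 419.77216691 330.7442699 ] [-1.82500589e-04 -2.76338069e-01 -9.61060476e-01]
```

View pics/w1.png

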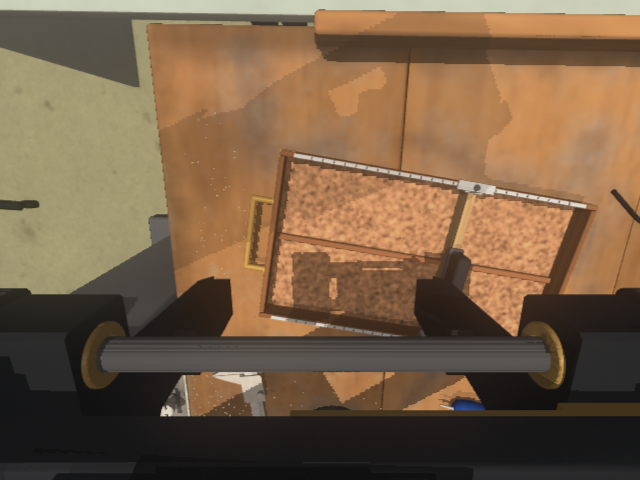

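View pics/t1.png

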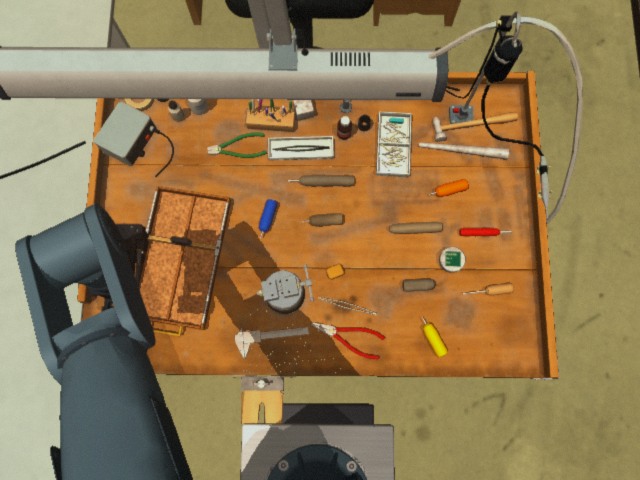

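```bash
python3 - <<'E'
from h import *
from tray import *
np.set_printoptions(suppress=True,precision=1)
f=dict(np.load("w1.npz"));W=cloud(f)
a=onplane(f,[[283,150],[597,206]],26);b=onplane(f,[[279,236],[550,277]],10)
print(a,b)
for p in (a,b): d=p[1]-p[0];print(np.linalg.norm(d),np.arctan2(d[1],d[0]),p.mean(0))
yaw=-0.153;n=np.array([-np.sin(yaw),np.cos(yaw)]);print("ctr est from wall",a.mean(0)-84*n)
for c,nm in ((np.array([503.7,307.3]),"ov2"),(np.array([503.7,310]),"ov3")): overlay(f,c,yaw,30,nm,(230,130,630,350),2)
m=W[245:290,440:475].reshape(-1,3);m=m[np.isfinite(m[:,2])&(m[:,2]>42)&(m[:,2]<60)];print(len(m),m.mean(0),m[:,2].max())
E
```

```text
[[373.8 413.3]
 [663.1 368.1]] [[366.5 329.6]
 [646.1 290.5]]
292.8506353283511 -0.15496347682984324 [518.5 390.7]
282.3154471949358 -0.13873615141024795 [506.3 310. ]
ctr est from wall [505.7 307.7]
505 [533.9 310.8  49.8] 53.26896233783582
```

View pics/ov2.png

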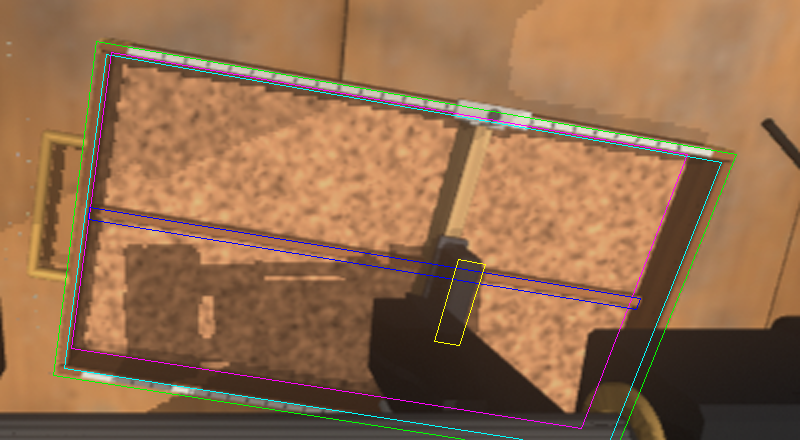

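```bash
python3 plan.py 534.2 304.3 110 -0.151 6 1 full
```

```text
psi 0.016 dyaw -0.167 d [121.8 -43.7 -82.9] j6 0.47 tilt 0.008 width 88.3
{"hand": 1.0, "offset": [-7.5, 20.3, 13.7], "twist": 0.028},
{"hand": 1.0, "offset": [-7.0, 20.5, 13.7], "twist": 0.028},
{"hand": 1.0, "offset": [-6.4, 20.7, 13.7], "twist": 0.028},
{"hand": 1.0, "offset": [-5.8, 20.8, 13.7], "twist": 0.028},
{"hand": 1.0, "offset": [-5.2, 21.0, 13.7], "twist": 0.028},
{"hand": 1.0, "offset": [-4.7, 21.1, 13.7], "twist": 0.028}
```

```bash
python3 -m inch '[{"hand":1,"offset":[-7.5,20.3,13.7],"twist":0.028},{"hand":1,"offset":[-7,20.5,13.7],"twist":0.028},{"hand":1,"offset":[-6.4,20.7,13.7],"twist":0.028},{"hand":1,"offset":[-5.8,20.8,13.7],"twist":0.028},{"hand":1,"offset":[-5.2,21,13.7],"twist":0.028},{"hand":1,"offset":[-4.7,21.1,13.7],"twist":0.028}]' 20; python3 plan.py 534.2 304.3 34 -0.151 5 0.6 full; python3 - <<'E'
from h import *
f=frame("wrist","w2")
E
```

```text
time_s: 1.53
tool_pos: [535.1, 307.6, 109.7]
tcp_rot: [0.757, 0.654, -0.002, -0.002]
force: [-0.1, 0.1, -0.2]
width: 87.9
psi -0.145 dyaw -0.006 d [ -0.9  -3.3 -75.7] j6 0.47 tilt 0.006 width 87.9
{"hand": 0.6, "offset": [-0.7, -0.0, 15.1], "twist": 0.001},
{"hand": 0.6, "offset": [-0.7, -0.0, 15.1], "twist": 0.001},
{"hand": 0.6, "offset": [-0.7, -0.0, 15.1], "twist": 0.001},
{"hand": 0.6, "offset": [-0.7, 0.0, 15.1], "twist": 0.001},
{"hand": 0.6, "offset": [-0.7, 0.0, 15.1], "twist": 0.001}
```

View pics/w2.png

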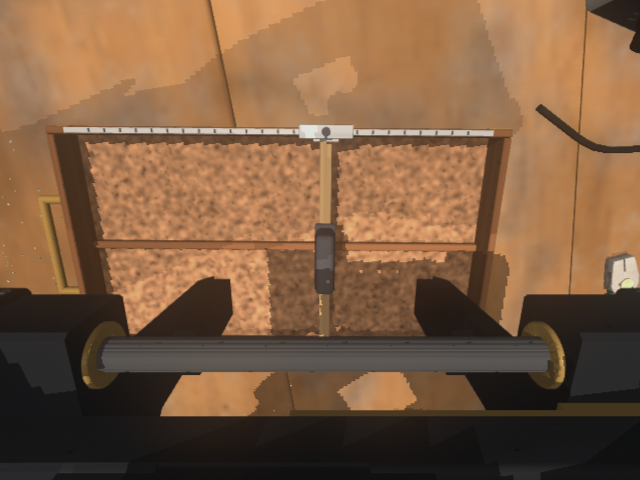

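The grip tab is at (325,258), midway between the fingers at 232 and 415, and the tray is square in view. Descending.

```bash
python3 -m inch '[{"hand":0.6,"offset":[-0.7,0,15],"twist":0},{"hand":0.6,"offset":[-0.7,0,15],"twist":0},{"hand":0.6,"offset":[-0.7,0,15],"twist":0},{"hand":0.6,"offset":[-0.7,0,15],"twist":0},{"hand":0.6,"offset":[-0.3,0,14],"twist":0},{"hand":0,"offset":[0,0,0],"twist":0},{"hand":0,"offset":[0,0,0],"twist":0},{"hand":0,"offset":[0,0,0],"twist":0},{"hand":0,"offset":[0,0,0],"twist":0}]' 25; python3 plan.py 474.8 313.2 34 - 6 0
```

```text
time_s: 2.33
tool_pos: [533.6, 305.2, 27.4]
tcp_rot: [0.754, 0.657, -0.005, -0.003]
force: [0.2, 0.4, 0.0]
width: 30.5
psi -0.138 dyaw 0.000 d [-58.8   8.    6.6] j6 0.46 tilt 0.012 width 30.5
{"hand": 0.0, "offset": [-0.0, -9.9, -1.0], "twist": 0.0},
{"hand": 0.0, "offset": [-0.0, -9.9, -1.0], "twist": 0.0},
{"hand": 0.0, "offset": [-0.0, -9.9, -1.0], "twist": 0.0},
{"hand": 0.0, "offset": [-0.0, -9.9, -1.0], "twist": 0.0},
{"hand": 0.0, "offset": [-0.0, -9.9, -1.0], "twist": 0.0},
{"hand": 0.0, "offset": [-0.0, -9.9, -1.0], "twist": 0.0}
```

```bash
python3 -m inch '[{"hand":0,"offset":[0,0,-2],"twist":0},{"hand":0,"offset":[0,0,-2],"twist":0},{"hand":0,"offset":[0,0,0],"twist":0},{"hand":0,"offset":[0,0,0],"twist":0},{"hand":0,"offset":[0,0,0],"twist":0}]' 25
```

```text
time_s: 2.75
tool_pos: [534.9, 305.8, 33.8]
tcp_rot: [0.754, 0.657, -0.003, -0.003]
force: [1.1, 0.5, -4.1]
width: 13.1
```

```bash
python3 -m inch '[{"hand":0,"offset":[0,-10,0],"twist":0},{"hand":0,"offset":[0,-10,0],"twist":0},{"hand":0,"offset":[0,-10,0],"twist":0},{"hand":0,"offset":[0,-10,0],"twist":0},{"hand":0,"offset":[0,-10,0],"twist":0},{"hand":0,"offset":[0,-6,0],"twist":0}]'; python3 plan.py 474.8 313.2 34 - 2 0
```

```text
time_s: 3.25
tool_pos: [476.6, 314.8, 33.9]
tcp_rot: [0.755, 0.656, -0.001, -0.002]
force: [3.1, 2.7, -7.2]
width: 13.6
psi -0.139 dyaw 0.000 d [-1.8 -1.6  0.1] j6 0.51 tilt 0.005 width 13.6
{"hand": 0.0, "offset": [-0.9, -0.8, -0.1], "twist": 0.0},
{"hand": 0.0, "offset": [-0.9, -0.8, -0.1], "twist": 0.0}
```

```bash
python3 -m inch '[{"hand":0,"offset":[0,-2,0],"twist":0},{"hand":0.5,"offset":[0,0,0],"twist":0},{"hand":0.5,"offset":[0,0,0],"twist":0},{"hand":0.5,"offset":[0,0,0],"twist":0},{"hand":0.8,"offset":[0,0,-20],"twist":0},{"hand":0.9,"offset":[0,0,-30],"twist":0},{"hand":1,"offset":[0,0,-30],"twist":0},{"hand":1,"offset":[0,0,-20],"twist":0}]'; python3 - <<'E'
from h import *
f=frame("wrist","w3");np.savez("w3.npz",**f)
E
```

```text
time_s: 3.92
tool_pos: [469.3, 312.8, 133.9]
tcp_rot: [0.754, 0.657, -0.009, -0.004]
force: [0.4, -0.8, -0.2]
width: 57.7
```

View pics/w3.png

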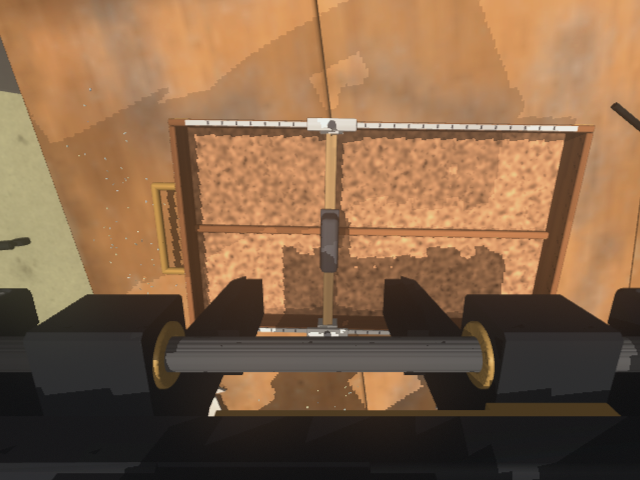

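```bash
cat > tl.py <<'E'
from h import *
c=np.array([504.5,308.5]);yaw=-0.152
def tl(p):
    p=np.atleast_2d(p)-c;return np.c_[p@[np.cos(yaw),np.sin(yaw)],p@[-np.sin(yaw),np.cos(yaw)]].round(1)
E
python3 - <<'E'
from tl import *
f=dict(np.load("w3.npz"));W=cloud(f)
print("corners",tl(onplane(f,[[170,121],[594,127]],26)).tolist(),"floor corners",tl(onplane(f,[[195,136],[560,139]],4)).tolist(),"rib ends",tl(onplane(f,[[198,229],[547,236]],10)).tolist())
m=W[205:275,312:345].reshape(-1,3);m=m[np.isfinite(m[:,2])&(m[:,2]>47)&(m[:,2]<60)];t=tl(m[:,:2]);print("grip",len(m),t.mean(0),t.min(0),t.max(0))
print("board top",tl(onplane(f,[[327,170],[337,170]],26)).tolist())
E
```

```text
corners [[-145.6, 81.9], [148.5, 82.1]] floor corners [[-137.4, 72.3], [141.5, 74.2]] rib ends [[-139.5, -0.2], [143.1, -0.8]]
grip 943 [-33.10371156   1.11367975] [-39.3 -20.5] [-26.7  20.1]
board top [[-35.1, 50.0], [-27.9, 50.1]]
```

```bash
sed -i 's/504.5,308.5/505.8,308.3/' tl.py; python3 - <<'E'
from h import *
np.set_printoptions(suppress=True,precision=1,linewidth=150)
f=dict(np.load("top0.npz"));W=cloud(f)
i=cv2.imread("pics/top0.png");cv2.imwrite("pics/c3.png",cv2.resize(i[90:200,240:460],None,fx=3.5,fy=3.5,interpolation=cv2.INTER_CUBIC))
for v in range(104,168,4):
    print(v,[tuple(int(a) if np.isfinite(a) else -1 for a in W[v,u]) for u in range(270,372,12)])
E
```

```text
104 [(846, 115, 65), (876, 92, 3), (861, 62, 35), (860, 34, 38), (880, 7, -3), (877, -20, 3), (873, -48, 11), (878, -77, 2), (876, -105, 6)]
108 [(854, 118, 28), (834, 87, 71), (852, 62, 33), (849, 34, 39), (869, 7, -1), (866, -20, 4), (864, -49, 9), (866, -77, 4), (869, -106, 0)]
112 [(839, 117, 38), (833, 88, 53), (843, 62, 30), (842, 34, 34), (858, 7, 0), (857, -20, 2), (860, -49, -3), (858, -77, 1), (858, -105, 1)]
116 [(829, 117, 39), (827, 89, 44), (835, 62, 25), (842, 35, 12), (848, 7, 0), (847, -21, 0), (848, -49, 0), (849, -77, -2), (836, -104, 26)]
120 [(821, 117, 35), (821, 89, 36), (831, 63, 13), (836, 35, 3), (840, 7, -5), (836, -21, 3), (803, -46, 78), (836, -77, 4), (830, -104, 17)]
124 [(810, 116, 37), (813, 89, 31), (828, 63, -3), (829, 35, -3), (828, 7, 0), (829, -21, -3), (797, -47, 71), (828, -77, 0), (829, -105, -1)]
128 [(810, 118, 15), (809, 90, 16), (817, 63, 0), (817, 35, 0), (820, 7, -5), (819, -21, -3), (792, -47, 60), (817, -77, 2), (811, -104, 15)]
132 [(807, 119, 0), (808, 91, -3), (805, 63, 4), (808, 35, -3), (807, 6, 1), (805, -21, 4), (788, -47, 46), 
[... 452 characters left out ...]

148 [(766, 118, 2), (764, 90, 6), (767, 62, 0), (766, 34, 2), (762, 6, 13), (766, -21, 4), (768, -49, -1), (768, -77, -1), (769, -105, -1)]
152 [(756, 118, 1), (757, 90, -1), (757, 62, 0), (757, 34, 0), (759, 6, -3), (758, -21, 0), (758, -49, -1), (758, -77, 0), (757, -104, 3)]
156 [(745, 117, 3), (745, 89, 4), (741, 61, 14), (741, 33, 16), (742, 6, 14), (744, -21, 8), (748, -49, 0), (749, -77, -2), (748, -105, 1)]
160 [(737, 117, -1), (740, 90, -6), (737, 62, 0), (737, 34, 0), (738, 6, 0), (738, -21, 0), (739, -49, -3), (738, -77, 1), (740, -105, -3)]
164 [(729, 117, -4), (726, 89, 2), (729, 62, -4), (727, 33, 1), (728, 6, -1), (730, -21, -4), (726, -49, 5), (729, -77, -1), (728, -104, 2)]
```

View pics/c3.png

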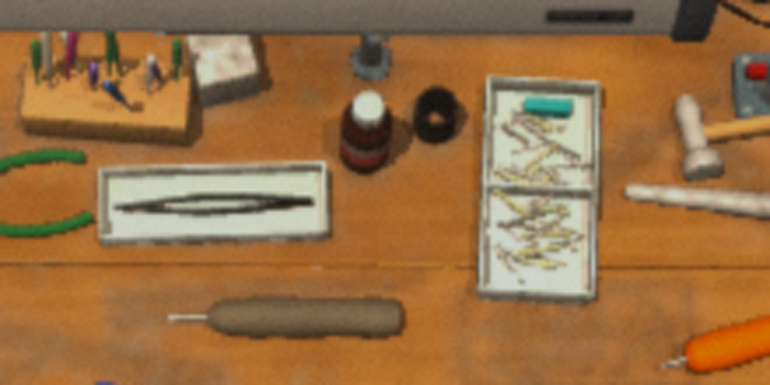

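```bash
python3 plan.py 650 -10 150 0.006 14 0.6 full
```

```text
psi -0.137 dyaw 0.143 d [ 178.4 -323.8   12.2] j6 0.51 tilt 0.013 width 61.8
{"hand": 0.6, "offset": [-21.2, 15.8, -1.0], "twist": -0.01},
{"hand": 0.6, "offset": [-21.3, 15.6, -1.0], "twist": -0.01},
{"hand": 0.6, "offset": [-21.5, 15.3, -1.0], "twist": -0.01},
{"hand": 0.6, "offset": [-21.6, 15.1, -1.0], "twist": -0.01},
{"hand": 0.6, "offset": [-21.8, 14.9, -1.0], "twist": -0.01},
{"hand": 0.6, "offset": [-22.0, 14.7, -1.0], "twist": -0.01},
{"hand": 0.6, "offset": [-22.1, 14.4, -1.0], "twist": -0.01},
{"hand": 0.6, "offset": [-22.2, 14.2, -1.0], "twist": -0.01},
{"hand": 0.6, "offset": [-22.4, 14.0, -1.0], "twist": -0.01},
{"hand": 0.6, "offset": [-22.5, 13.8, -1.0], "twist": -0.01},
{"hand": 0.6, "offset": [-22.7, 13.5, -1.0], "twist": -0.01},
{"hand": 0.6, "offset": [-22.8, 13.3, -1.0], "twist": -0.01},
{"hand": 0.6, "offset": [-22.9, 13.1, -1.0], "twist": -0.01},
{"hand": 0.6, "offset": [-23.1, 12.8, -1.0], "twist": -0.01}
```

```bash
python3 -m inch '[{"hand":0.6,"offset":[-22,16,-2],"twist":-0.012},{"hand":0.6,"offset":[-30,22,-2],"twist":-0.012},{"hand":0.6,"offset":[-30,22,-2],"twist":-0.012},{"hand":0.6,"offset":[-30,21,-1],"twist":-0.012},{"hand":0.6,"offset":[-30,20,-1],"twist":-0.012},{"hand":0.6,"offset":[-30,20,-1],"twist":-0.012},{"hand":0.6,"offset":[-30,20,-1],"twist":-0.012},{"hand":0.6,"offset":[-30,20,-1],"twist":-0.012},{"hand":0.6,"offset":[-30,18,-1],"twist":-0.012},{"hand":0.6,"offset":[-28,10,-1],"twist":-0.012}]'; python3 plan.py 675 -12 130 0.006 3 0.5 full
```

```text
time_s: 4.8
tool_pos: [646.4, -0.0, 156.5]
tcp_rot: [0.708, 0.706, -0.001, -0.001]
force: [-0.5, 0.9, -0.2]
width: 53.1
psi -0.003 dyaw 0.009 d [ 28.6 -12.  -26.5] j6 -0.18 tilt 0.004 width 53.1
{"hand": 0.5, "offset": [-4.0, 9.6, 8.8], "twist": -0.003},
{"hand": 0.5, "offset": [-4.0, 9.6, 8.8], "twist": -0.003},
{"hand": 0.5, "offset": [-4.0, 9.6, 8.8], "twist": -0.003}
```

```bash
python3 -m inch '[{"hand":0.5,"offset":[-4,9.6,8.8],"twist":-0.003},{"hand":0.5,"offset":[-4,9.6,8.8],"twist":-0.003},{"hand":0.5,"offset":[-2,9,8.8],"twist":-0.003},{"hand":0.5,"offset":[0,0,0],"twist":0}]'; python3 - <<'E'
from h import *
f=frame("wrist","w4");np.savez("w4.npz",**f);f=frame("side","s4");f=frame("top","t4");np.savez("t4.npz",**f)
E
```

```text
time_s: 5.13
tool_pos: [678.9, -22.4, 129.9]
tcp_rot: [0.709, 0.706, -0.002, 0.001]
force: [-0.4, -0.0, -0.6]
width: 44.3
```

View pics/w4.png

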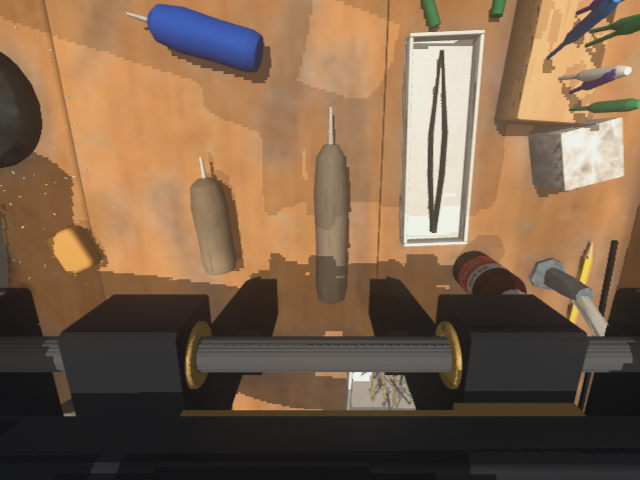

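View pics/s4.png

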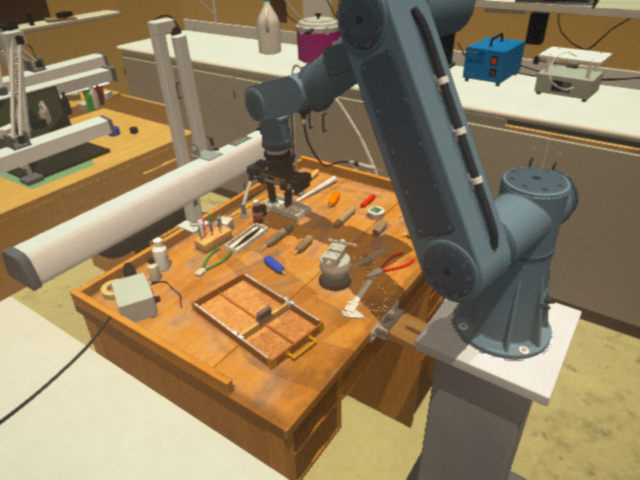

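View pics/t4.png

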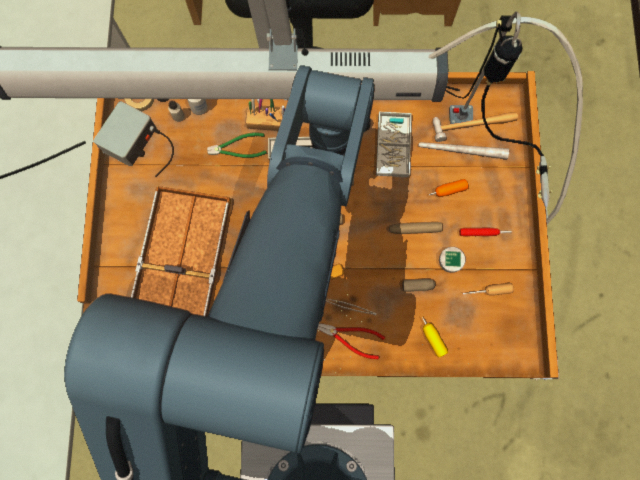

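```bash
python3 - <<'E'
from tl import *
np.set_printoptions(suppress=True,precision=1,linewidth=150)
f=dict(np.load("t4.npz"));W=cloud(f)
for v in (68,74,80,90,100,120,140): print(v,W[v,280:375:15].astype(float)[np.isfinite(W[v,280:375:15,2])].round(0).tolist())
f=dict(np.load("w4.npz"));
print("pin tip, wood front, butt, butt L/R",onplane(f,[[332,107],[331,148],[331,303],[316,240],[348,240],[317,180],[346,180]],13))
print("s4",onplane(f,[[201,157],[204,180],[220,273],[195,220],[231,220]],13))
W=cloud(f);m=W[155:265,310:355].reshape(-1,3);m=m[(m[:,2]>8)&(m[:,2]<40)];print(len(m),m.mean(0),cv2.minAreaRect(m[:,:2].astype(np.float32)),m[:,2].max())
g=dict(np.load("t4.npz"))
E
```

```text
68 [[824.0, 79.0, 271.0], [825.0, 50.0, 271.0], [722.0, 16.0, 459.0], [827.0, -8.0, 267.0], [826.0, -37.0, 269.0], [827.0, -66.0, 268.0], [826.0, -95.0, 270.0]]
74 [[815.0, 79.0, 264.0], [707.0, 39.0, 468.0], [703.0, 16.0, 475.0], [707.0, -8.0, 469.0], [817.0, -37.0, 263.0], [817.0, -66.0, 263.0], [817.0, -95.0, 264.0]]
80 [[805.0, 79.0, 260.0], [689.0, 38.0, 483.0], [692.0, 15.0, 476.0], [694.0, -8.0, 473.0], [695.0, -31.0, 472.0], [696.0, -55.0, 470.0], [697.0, -78.0, 469.0]]
90 [[798.0, 81.0, 231.0], [669.0, 38.0, 490.0], [677.0, 15.0, 474.0], [673.0, -8.0, 481.0], [675.0, -31.0, 478.0], [676.0, -54.0, 476.0], [673.0, -77.0, 482.0]]
100 [[886.0, 98.0, 5.0], [647.0, 37.0, 500.0], [661.0, 15.0, 471.0], [662.0, -8.0, 470.0], [660.0, -31.0, 475.0], [659.0, -54.0, 476.0], [661.0, -78.0, 473.0]]
120 [[821.0, 94.0, 38.0], [621.0, 37.0, 486.0], [642.0, 15.0, 440.0], [639.0, -8.0, 446.0], [638.0, -32.0, 450.0], [614.0, -53.0, 503.0], [822.0, -112.0, 37.0]]
140 [[574.0, 56.0, 523.0], [611.0, 39.0, 431.0], [788.0, 26.0, -2.0], [642.0, -9.0, 356.0], [645.0, -35.0, 350.0], [578.0, -52.0, 514.0], [789.0, -115.0, -1.0]]
pin tip, wood front, butt, butt L/R [[685.6  72.4]
 [685.   44.2]
 [685.3 -81.8]
 [673.2 -26.4]
 [698.7 -26.5]
 [674.5  20.9]
 [696.4  20.8]]
s4 [[588.5  38.2]
 [589.   21.3]
 [594.3 -54.2]
 [578.7  -9.7]
 [606.9  -9.8]]
3513 [684.2  -0.5  22.6] ((684.4270629882812, -2.917430877685547), (25.98744773864746, 85.0150375366211), 0.649678111076355) 27.666939569805557
```

```bash
python3 plan.py 684.8 -17 45 0.0 5 0.5 full
```

```text
psi -0.003 dyaw 0.003 d [  6.4   3.9 -87. ] j6 -0.20 tilt 0.004 width 44.1
{"hand": 0.5, "offset": [0.9, 1.3, 17.4], "twist": -0.001},
{"hand": 0.5, "offset": [0.9, 1.3, 17.4], "twist": -0.001},
{"hand": 0.5, "offset": [0.9, 1.3, 17.4], "twist": -0.001},
{"hand": 0.5, "offset": [0.9, 1.3, 17.4], "twist": -0.001},
{"hand": 0.5, "offset": [0.9, 1.3, 17.4], "twist": -0.001}
```

```bash
python3 -m inch '[{"hand":0.5,"offset":[1,1.4,14],"twist":0},{"hand":0.5,"offset":[1,1.4,18],"twist":0},{"hand":0.5,"offset":[0.9,1.3,18],"twist":0},{"hand":0.5,"offset":[0.6,1.2,16],"twist":0},{"hand":0.5,"offset":[0,1,10],"twist":0},{"hand":0.5,"offset":[0,0,4],"twist":0},{"hand":0.5,"offset":[0,0,0],"twist":0}]' 25; python3 plan.py 684.8 -17 11 0.0 5 0.5 full|head -2
```

```text
time_s: 5.87
tool_pos: [684.6, -13.4, 50.3]
tcp_rot: [0.706, 0.708, 0.0, 0.004]
force: [-0.2, 0.1, 0.7]
width: 44.2
psi 0.002 dyaw -0.002 d [  0.2  -3.6 -39.3] j6 -0.19 tilt 0.007 width 44.2
{"hand": 0.5, "offset": [-0.7, -0.0, 7.9], "twist": 0.0},
```

```bash
python3 -m inch '[{"hand":0.5,"offset":[-1,0,8],"twist":0},{"hand":0.5,"offset":[-1,0,9],"twist":0},{"hand":0.5,"offset":[-0.5,0,8],"twist":0},{"hand":0.5,"offset":[0,0,5],"twist":0},{"hand":0.5,"offset":[0,0,3],"twist":0},{"hand":0.5,"offset":[0,0,0],"twist":0}]'
```

```text
time_s: 6.37
tool_pos: [686.2, -16.3, 16.5]
tcp_rot: [0.706, 0.708, 0.001, 0.005]
force: [1.1, -0.1, 0.4]
width: 44.5
```

```bash
python3 -m inch '[{"hand":0.5,"offset":[0,-0.8,4],"twist":0},{"hand":0.5,"offset":[0,0,1.5],"twist":0},{"hand":0,"offset":[0,0,0],"twist":0},{"hand":0,"offset":[0,0,0],"twist":0},{"hand":0,"offset":[0,0,0],"twist":0},{"hand":0,"offset":[0,0,0],"twist":0},{"hand":0,"offset":[0,0,0],"twist":0},{"hand":0,"offset":[0,0,0],"twist":0}]' 25
```

```text
time_s: 7.03
tool_pos: [686.2, -16.6, 11.6]
tcp_rot: [0.706, 0.708, 0.002, 0.006]
force: [0.4, 0.0, -1.1]
width: 26.4
```

```bash
python3 -m inch '[{"hand":0,"offset":[0,0,-12],"twist":0},{"hand":0,"offset":[0,0,-22],"twist":0},{"hand":0,"offset":[0,-2,-25],"twist":0},{"hand":0,"offset":[0,-8,-25],"twist":0},{"hand":0,"offset":[0,-10,-15],"twist":0}]'; python3 plan.py 579.8 335.4 120 1.418 14 0 full
```

```text
time_s: 7.45
tool_pos: [662.5, -15.6, 111.5]
tcp_rot: [0.706, 0.708, -0.0, 0.002]
force: [0.4, 0.8, -0.2]
width: 26.2
psi 0.003 dyaw 1.415 d [-82.7 351.    8.5] j6 -0.20 tilt 0.005 width 26.2
{"hand": 0.0, "offset": [25.1, -5.8, -0.7], "twist": -0.101},
{"hand": 0.0, "offset": [25.5, -3.3, -0.7], "twist": -0.101},
{"hand": 0.0, "offset": [25.7, -0.7, -0.7], "twist": -0.101},
{"hand": 0.0, "offset": [25.7, 1.9, -0.7], "twist": -0.101},
{"hand": 0.0, "offset": [25.4, 4.5, -0.7], "twist": -0.101},
{"hand": 0.0, "offset": [24.8, 7.0, -0.7], "twist": -0.101},
{"hand": 0.0, "offset": [23.9, 9.5, -0.7], "twist": -0.101},
{"hand": 0.0, "offset": [22.9, 11.9, -0.7], "twist": -0.101},
{"hand": 0.0, "offset": [21.5, 14.1, -0.7], "twist": -0.101},
{"hand": 0.0, "offset": [20.0, 16.2, -0.7], "twist": -0.101},
{"hand": 0.0, "offset": [18.3, 18.2, -0.7], "twist": -0.101},
{"hand": 0.0, "offset": [16.3, 19.9, -0.7], "twist": -0.101},
{"hand": 0.0, "offset": [14.2, 21.5, -0.7], "twist": -0.101},
{"hand": 0.0, "offset": [12.0, 22.8, -0.7], "twist": -0.101}
```

```bash
python3 -m inch '[{"hand":0,"offset":[25,-6,-1],"twist":-0.1},{"hand":0,"offset":[25.5,-3,-1],"twist":-0.1},{"hand":0,"offset":[25.7,-1,-1],"twist":-0.1},{"hand":0,"offset":[25.7,2,-1],"twist":-0.1},{"hand":0,"offset":[25.4,4.5,-1],"twist":-0.1},{"hand":0,"offset":[24.8,7,-1],"twist":-0.1},{"hand":0,"offset":[24,9.5,-1],"twist":-0.1},{"hand":0,"offset":[23,12,-1],"twist":-0.1},{"hand":0,"offset":[21.5,14,-1],"twist":-0.1},{"hand":0,"offset":[20,16,-1],"twist":-0.1}]'; python3 plan.py 579.8 335.4 115 1.418 4 0 full
```

```text
time_s: 8.28
tool_pos: [604.1, 238.1, 139.4]
tcp_rot: [0.263, 0.965, 0.0, 0.013]
force: [0.4, 0.1, -0.4]
width: 26.5
psi 1.038 dyaw 0.380 d [-24.3  97.3 -24.4] j6 -0.83 tilt 0.027 width 26.5
{"hand": 0.0, "offset": [17.7, 17.8, 5.8], "twist": -0.095},
{"hand": 0.0, "offset": [16.0, 19.4, 5.8], "twist": -0.095},
{"hand": 0.0, "offset": [14.0, 20.9, 5.8], "twist": -0.095},
{"hand": 0.0, "offset": [12.0, 22.1, 5.8], "twist": -0.095}
```

```bash
python3 -m inch '[{"hand":0,"offset":[17,17,4],"twist":-0.095},{"hand":0,"offset":[15,18,5],"twist":-0.095},{"hand":0,"offset":[13,19,5],"twist":-0.095},{"hand":0,"offset":[8,14,4],"twist":-0.06},{"hand":0,"offset":[0,0,0],"twist":0},{"hand":0,"offset":[0,0,0],"twist":0}]'; python3 plan.py 579.8 335.4 60 1.418 4 0 full; python3 - <<'E'
from h import *
f=frame("wrist","w5");np.savez("w5.npz",**f);f=frame("side","s5")
E
```

```text
time_s: 8.78
tool_pos: [579.4, 332.0, 127.6]
tcp_rot: [0.08, 0.997, -0.0, 0.017]
force: [0.7, 0.0, -0.4]
width: 26.3
psi 1.412 dyaw 0.006 d [  0.4   3.4 -67.6] j6 -1.06 tilt 0.033 width 26.3
{"hand": 0.0, "offset": [0.6, 0.8, 16.9], "twist": -0.002},
{"hand": 0.0, "offset": [0.6, 0.8, 16.9], "twist": -0.002},
{"hand": 0.0, "offset": [0.6, 0.8, 16.9], "twist": -0.002},
{"hand": 0.0, "offset": [0.6, 0.8, 16.9], "twist": -0.002}
```

View pics/w5.png

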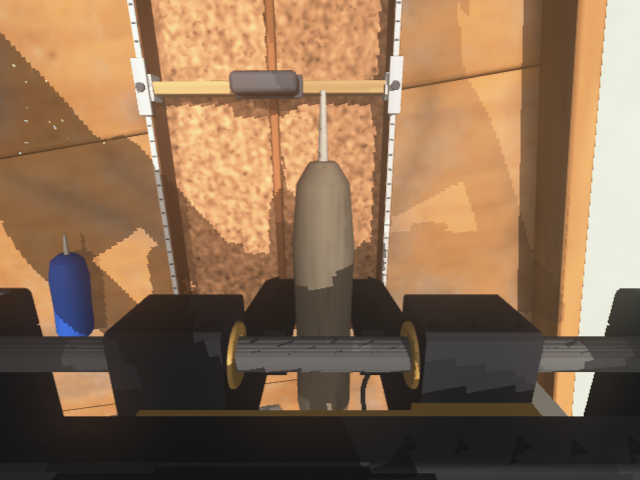

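```bash
python3 -m inch '[{"hand":0,"offset":[0.6,0.8,15],"twist":-0.002},{"hand":0,"offset":[0.6,0.8,18],"twist":-0.002},{"hand":0,"offset":[0.6,0.8,18],"twist":0},{"hand":0,"offset":[0.6,0.8,15],"twist":0},{"hand":0,"offset":[0,0,8],"twist":0},{"hand":0,"offset":[0,0,0],"twist":0}]'; python3 plan.py 579.8 335.4 16.5 1.418 4 0 full|head -2; python3 - <<'E'
from tl import *
f=frame("wrist","w6");np.savez("w6.npz",**f)
s=bot.read_state();print(R.from_quat(s["tcp_rot"]).as_matrix().round(3),tl(s["tool_pos"][:2]))
E
```

```text
time_s: 9.38
tool_pos: [585.0, 327.8, 50.2]
tcp_rot: [0.085, 0.996, 0.0, 0.019]
force: [-1.0, 0.4, -0.3]
width: 26.0
psi 1.400 dyaw 0.018 d [ -5.2   7.6 -33.7] j6 -1.05 tilt 0.038 width 26.0
{"hand": 0.0, "offset": [1.9, 1.6, 8.4], "twist": -0.004},
[[-0.985  0.17   0.038]
 [ 0.17   0.985 -0.003]
 [-0.038  0.003 -0.999]] [[75.4 31.3]]
```

View pics/w6.png

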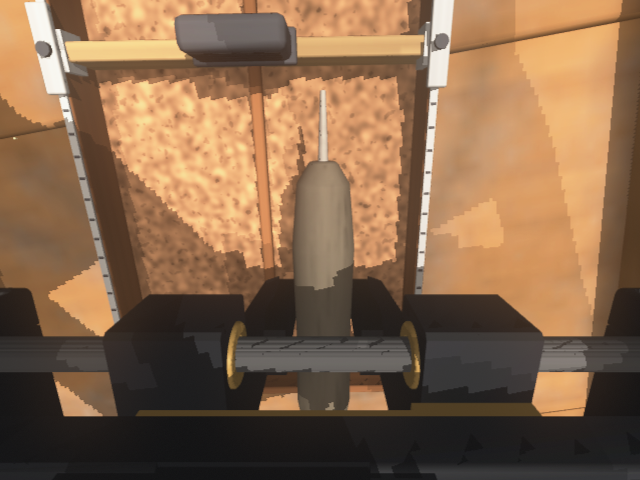

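```bash
python3 -m inch '[{"hand":0,"offset":[3.5,3.5,2],"twist":-0.006},{"hand":0,"offset":[3.5,3,6],"twist":-0.006},{"hand":0,"offset":[1,1,8],"twist":-0.006},{"hand":0,"offset":[0.3,0,6],"twist":0},{"hand":0,"offset":[0,0,2],"twist":0},{"hand":0,"offset":[0,0,0],"twist":0}]'; python3 - <<'E'
from tl import *
s=bot.read_state();M=R.from_quat(s["tcp_rot"]).as_matrix();print(M[:,2].round(3),np.arctan2(M[1,1],M[0,1]),tl(s["tool_pos"][:2]))
f=frame("wrist","w7");f=frame("top","t7")
E
```

```text
time_s: 9.93
tool_pos: [580.9, 337.5, 27.5]
tcp_rot: [0.076, 0.997, 0.001, 0.021]
force: [-0.3, 0.1, 0.0]
width: 26.5
[ 0.043 -0.001 -0.999] 1.4185685812148594 [[69.8 40.2]]
```

View pics/w7.png

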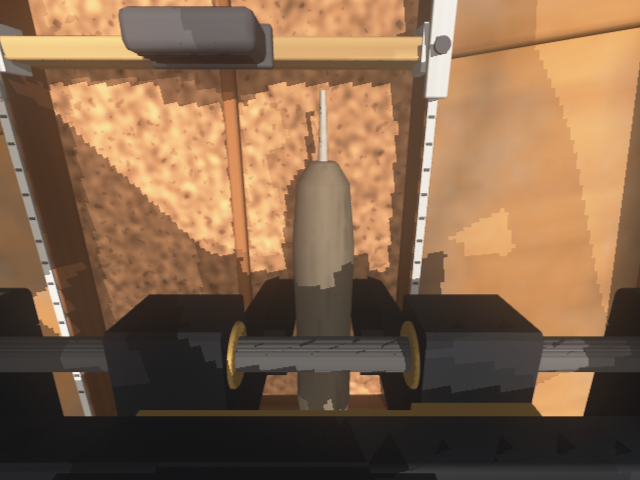

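```bash
python3 -m inch '[{"hand":0,"offset":[0.5,-0.5,4],"twist":0},{"hand":0,"offset":[0,0,4],"twist":0},{"hand":0,"offset":[0,0,2],"twist":0},{"hand":0,"offset":[0,0,0],"twist":0},{"hand":0,"offset":[0,0,0],"twist":0}]'
```

```text
time_s: 10.45
tool_pos: [581.9, 337.2, 18.0]
tcp_rot: [0.076, 0.997, 0.001, 0.022]
force: [-1.0, 0.1, -0.2]
width: 26.3
```

```bash
python3 -m inch '[{"hand":0.4,"offset":[0,0,0],"twist":0},{"hand":0.4,"offset":[0,0,0],"twist":0},{"hand":0.4,"offset":[0,0,0],"twist":0},{"hand":0.4,"offset":[0,0,-8],"twist":0},{"hand":0.4,"offset":[0,0,-20],"twist":0},{"hand":0.4,"offset":[0,0,-25],"twist":0},{"hand":0.4,"offset":[0,0,-25],"twist":0},{"hand":0.5,"offset":[0,0,-20],"twist":0},{"hand":0.5,"offset":[0,0,-5],"twist":0}]'; python3 - <<'E'
from tl import *
s=bot.read_state();M=R.from_quat(s["tcp_rot"]).as_matrix();print(M[:,2].round(3),np.arctan2(M[1,1],M[0,1]),s["tool_pos"])
f=frame("wrist","w8");np.savez("w8.npz",**f)
E
```

```text
time_s: 11.2
tool_pos: [575.8, 336.6, 125.3]
tcp_rot: [0.076, 0.997, 0.001, 0.021]
force: [0.2, -0.5, 0.8]
width: 43.6
[ 0.041 -0.002 -0.999] 1.417862439305641 [575.84173963 336.59925416 125.34195891]
```

View pics/w8.png

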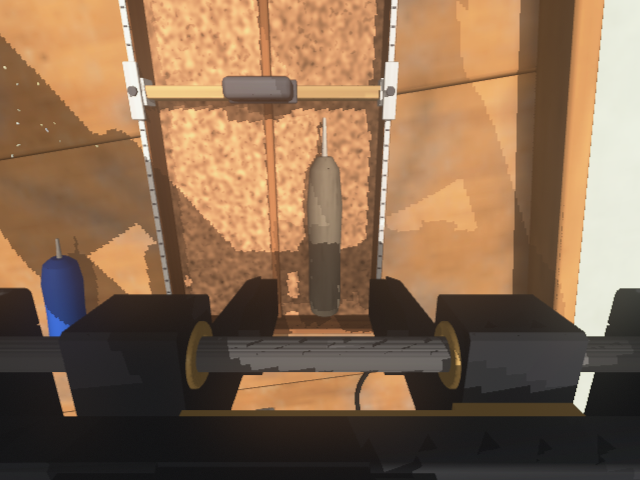

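```bash
python3 plan.py 565 -190 150 0.055 18 0.5 full
```

```text
psi 1.418 dyaw -1.363 d [ -11.1 -526.7   24.6] j6 -1.05 tilt 0.042 width 43.9
{"hand": 0.5, "offset": [-3.9, -29.0, -1.3], "twist": 0.076},
{"hand": 0.5, "offset": [-6.1, -28.6, -1.3], "twist": 0.076},
{"hand": 0.5, "offset": [-8.2, -28.1, -1.3], "twist": 0.076},
{"hand": 0.5, "offset": [-10.3, -27.4, -1.3], "twist": 0.076},
{"hand": 0.5, "offset": [-12.4, -26.5, -1.3], "twist": 0.076},
{"hand": 0.5, "offset": [-14.4, -25.5, -1.3], "twist": 0.076},
{"hand": 0.5, "offset": [-16.2, -24.4, -1.3], "twist": 0.076},
{"hand": 0.5, "offset": [-18.0, -23.1, -1.3], "twist": 0.076},
{"hand": 0.5, "offset": [-19.7, -21.6, -1.3], "twist": 0.076},
{"hand": 0.5, "offset": [-21.3, -20.1, -1.3], "twist": 0.076},
{"hand": 0.5, "offset": [-22.8, -18.4, -1.3], "twist": 0.076},
{"hand": 0.5, "offset": [-24.1, -16.6, -1.3], "twist": 0.076},
{"hand": 0.5, "offset": [-25.3, -14.8, -1.3], "twist": 0.076},
{"hand": 0.5, "offset": [-26.3, -12.8, -1.3], "twist": 0.076},
{"hand": 0.5, "offset": [-27.2, -10.8, -1.3], "twist": 0.076},
{"hand": 0.5, "offset": [-28.0, -8.7, -1.3], "twist": 0.076},
{"hand": 0.5, "offset": [-28.5, -6.5, -1.3], "twist": 0.076},
{"hand": 0.5, "offset": [-28.9, -4.4, -1.3], "twist": 0.076}
```

```bash
python3 -m inch '[{"hand":0.5,"offset":[-4,-29,-2],"twist":0.076},{"hand":0.5,"offset":[-6,-29,-2],"twist":0.076},{"hand":0.5,"offset":[-8,-28,-2],"twist":0.076},{"hand":0.5,"offset":[-10,-27.5,-1.5],"twist":0.076},{"hand":0.5,"offset":[-12.4,-26.5,-1.5],"twist":0.076},{"hand":0.5,"offset":[-14.4,-25.5,-1.5],"twist":0.076},{"hand":0.5,"offset":[-16.2,-24.4,-1.5],"twist":0.076},{"hand":0.5,"offset":[-18,-23,-1.5],"twist":0.076},{"hand":0.5,"offset":[-19.7,-21.6,-1.5],"twist":0.076},{"hand":0.5,"offset":[-21.3,-20,-1.5],"twist":0.076}]'; python3 plan.py 565 -190 150 0.055 9 0.5 full
```

```text
time_s: 12.08
tool_pos: [560.1, 38.4, 134.1]
tcp_rot: [0.452, 0.892, 0.008, 0.016]
force: [0.1, 0.9, 0.7]
width: 44.3
psi 0.634 dyaw -0.579 d [   4.9 -228.4   15.9] j6 -0.78 tilt 0.035 width 44.3
{"hand": 0.5, "offset": [-20.8, -14.5, -1.8], "twist": 0.064},
{"hand": 0.5, "offset": [-21.7, -13.2, -1.8], "twist": 0.064},
{"hand": 0.5, "offset": [-22.5, -11.7, -1.8], "twist": 0.064},
{"hand": 0.5, "offset": [-23.2, -10.3, -1.8], "twist": 0.064},
{"hand": 0.5, "offset": [-23.8, -8.8, -1.8], "twist": 0.064},
{"hand": 0.5, "offset": [-24.3, -7.2, -1.8], "twist": 0.064},
{"hand": 0.5, "offset": [-24.8, -5.6, -1.8], "twist": 0.064},
{"hand": 0.5, "offset": [-25.1, -4.0, -1.8], "twist": 0.064},
{"hand": 0.5, "offset": [-25.3, -2.4, -1.8], "twist": 0.064}
```

```bash
python3 -m inch '[{"hand":0.5,"offset":[-21,-14.5,-2],"twist":0.064},{"hand":0.5,"offset":[-21.7,-13,-2],"twist":0.064},{"hand":0.5,"offset":[-22.5,-11.7,-2],"twist":0.064},{"hand":0.5,"offset":[-23.2,-10.3,-2],"twist":0.064},{"hand":0.5,"offset":[-23.8,-8.8,-2],"twist":0.064},{"hand":0.5,"offset":[-24.3,-7.2,-2],"twist":0.064},{"hand":0.5,"offset":[-24.8,-5.6,-2],"twist":0.064},{"hand":0.5,"offset":[-24,-4,-2],"twist":0.064},{"hand":0.5,"offset":[-15,-2,0],"twist":0.05},{"hand":0.5,"offset":[0,0,0],"twist":0}]'; python3 - <<'E'
from tl import *
s=bot.read_state();M=R.from_quat(s["tcp_rot"]).as_matrix();print(M[:,2].round(3),np.arctan2(M[1,1],M[0,1]),s["tool_pos"])
f=frame("wrist","w9");np.savez("w9.npz",**f)
E
```

```text
time_s: 12.92
tool_pos: [553.8, -194.1, 139.6]
tcp_rot: [0.696, 0.718, 0.009, 0.007]
force: [-1.4, 0.1, -0.4]
width: 43.8
[ 0.023  0.004 -1.   ] 0.03183544620597172 [ 553.76344068 -194.07116968  139.64777116]
```

View pics/w9.png

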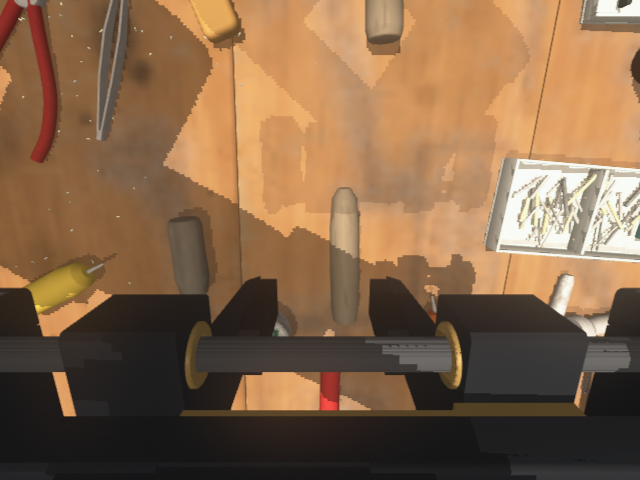

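```bash
python3 - <<'E'
from tl import *
f=dict(np.load("w9.npz"));W=cloud(f)
p=onplane(f,[[345,188],[343,324],[331,240],[359,240],[330,300],[359,300]],12.5);print(p, (p[0]+p[1])/2,np.arctan2(*(p[0]-p[1])[::-1]),(p[2]+p[3])/2,(p[4]+p[5])/2)
p=onplane(f,[[184,218],[191,285],[169,240],[204,240],[174,280],[208,280]],13.5);print("s3",p)
E
python3 plan.py 575 -212 45 0.045 5 0.5 full
```

```text
[[ 572.97363353 -156.67577248]
 [ 577.18943649 -277.57611896]
 [ 563.48486084 -199.88762703]
 [ 586.75294855 -199.31268233]
 [ 564.69319781 -254.34003332]
 [ 590.0876445  -253.84046413]] [ 575.08153501 -217.12594572] 1.6056522691960322 [ 575.11890469 -199.60015468] [ 577.39042115 -254.09024872]
s3 [[ 444.81553071 -184.19102473]
 [ 446.03884081 -242.2342344 ]
 [ 431.2420806  -202.87004124]
 [ 459.52496724 -202.17118297]
 [ 432.1787011  -237.96240945]
 [ 460.61831747 -237.35351504]]
psi 0.034 dyaw 0.011 d [ 21.4 -19.3 -94.4] j6 -0.59 tilt 0.023 width 43.8
{"hand": 0.5, "offset": [-4.1, 3.7, 18.9], "twist": -0.002},
{"hand": 0.5, "offset": [-4.1, 3.7, 18.9], "twist": -0.002},
{"hand": 0.5, "offset": [-4.1, 3.7, 18.9], "twist": -0.002},
{"hand": 0.5, "offset": [-4.1, 3.7, 18.9], "twist": -0.002},
{"hand": 0.5, "offset": [-4.1, 3.7, 18.9], "twist": -0.002}
```

```bash
python3 -m inch '[{"hand":0.5,"offset":[-4.5,4,15],"twist":0},{"hand":0.5,"offset":[-4.5,4,18],"twist":0},{"hand":0.5,"offset":[-4.5,3.7,18],"twist":0},{"hand":0.5,"offset":[-4,3.5,16],"twist":0},{"hand":0.5,"offset":[-3,3,12],"twist":0},{"hand":0.5,"offset":[0,0,6],"twist":0},{"hand":0.5,"offset":[0,0,0],"twist":0}]'; python3 plan.py 575.3 -215.5 11 0.04 5 0.5 full
```

```text
time_s: 13.55
tool_pos: [573.9, -202.8, 47.8]
tcp_rot: [0.689, 0.725, 0.01, 0.003]
force: [0.3, 0.3, 0.1]
width: 44.2
psi 0.051 dyaw -0.011 d [  1.4 -12.7 -36.8] j6 -0.61 tilt 0.021 width 44.2
{"hand": 0.5, "offset": [-2.6, 0.0, 7.3], "twist": 0.002},
{"hand": 0.5, "offset": [-2.6, 0.0, 7.3], "twist": 0.002},
{"hand": 0.5, "offset": [-2.6, 0.0, 7.3], "twist": 0.002},
{"hand": 0.5, "offset": [-2.6, 0.0, 7.3], "twist": 0.002},
{"hand": 0.5, "offset": [-2.6, 0.0, 7.3], "twist": 0.002}
```

```bash
python3 -m inch '[{"hand":0.5,"offset":[-3.5,0,8],"twist":0},{"hand":0.5,"offset":[-3.5,0,9],"twist":0},{"hand":0.5,"offset":[-3.5,0,8],"twist":0},{"hand":0.5,"offset":[-2,0,6],"twist":0},{"hand":0.5,"offset":[0,0,3],"twist":0},{"hand":0.5,"offset":[0,0,0],"twist":0}]'
```

```text
time_s: 14.05
tool_pos: [575.6, -213.8, 11.7]
tcp_rot: [0.687, 0.727, 0.01, 0.003]
force: [1.0, -0.7, -0.9]
width: 44.1
```

```bash
python3 -m inch '[{"hand":0,"offset":[0,0,0],"twist":0},{"hand":0,"offset":[0,0,0],"twist":0},{"hand":0,"offset":[0,0,0],"twist":0},{"hand":0,"offset":[0,0,0],"twist":0},{"hand":0,"offset":[0,0,0],"twist":0},{"hand":0,"offset":[0,0,0],"twist":0}]'
```

```text
time_s: 14.55
tool_pos: [576.2, -214.4, 12.8]
tcp_rot: [0.687, 0.726, 0.011, 0.004]
force: [-0.3, 0.4, -0.4]
width: 24.5
```

```bash
python3 -m inch '[{"hand":0,"offset":[0,0,-12],"twist":0},{"hand":0,"offset":[0,0,-24],"twist":0},{"hand":0,"offset":[5,0,-28],"twist":-0.02},{"hand":0,"offset":[12,0,-28],"twist":-0.05},{"hand":0,"offset":[22,0,-15],"twist":-0.08},{"hand":0,"offset":[28,0,-5],"twist":-0.08}]'; python3 plan.py 556.3 262.1 130 1.418 14 0 full
```

```text
time_s: 15.05
tool_pos: [563.4, -151.5, 132.0]
tcp_rot: [0.599, 0.801, 0.01, 0.005]
force: [0.8, 0.4, -0.6]
width: 24.9
psi 0.287 dyaw 1.131 d [ -7.1 413.6  -2. ] j6 -0.77 tilt 0.022 width 24.9
{"hand": 0.0, "offset": [28.5, 7.9, 0.4], "twist": -0.081},
{"hand": 0.0, "offset": [27.8, 10.1, 0.4], "twist": -0.081},
{"hand": 0.0, "offset": [26.8, 12.3, 0.4], "twist": -0.081},
{"hand": 0.0, "offset": [25.8, 14.5, 0.4], "twist": -0.081},
{"hand": 0.0, "offset": [24.5, 16.5, 0.4], "twist": -0.081},
{"hand": 0.0, "offset": [23.1, 18.4, 0.4], "twist": -0.081},
{"hand": 0.0, "offset": [21.5, 20.2, 0.4], "twist": -0.081},
{"hand": 0.0, "offset": [19.8, 21.9, 0.4], "twist": -0.081},
{"hand": 0.0, "offset": [18.0, 23.4, 0.4], "twist": -0.081},
{"hand": 0.0, "offset": [16.0, 24.8, 0.4], "twist": -0.081},
{"hand": 0.0, "offset": [14.0, 26.0, 0.4], "twist": -0.081},
{"hand": 0.0, "offset": [11.8, 27.1, 0.4], "twist": -0.081},
{"hand": 0.0, "offset": [9.6, 27.9, 0.4], "twist": -0.081},
{"hand": 0.0, "offset": [7.3, 28.6, 0.4], "twist": -0.081}
```

```bash
python3 -m inch '[{"hand":0,"offset":[28.5,8,0.4],"twist":-0.08},{"hand":0,"offset":[27.8,10,0.4],"twist":-0.08},{"hand":0,"offset":[26.8,12.3,0.4],"twist":-0.08},{"hand":0,"offset":[25.8,14.5,0.4],"twist":-0.08},{"hand":0,"offset":[24.5,16.5,0.4],"twist":-0.08},{"hand":0,"offset":[23,18.4,0.4],"twist":-0.08},{"hand":0,"offset":[21.5,20,0.4],"twist":-0.08},{"hand":0,"offset":[19.8,22,0.4],"twist":-0.08},{"hand":0,"offset":[18,23.4,0.4],"twist":-0.08},{"hand":0,"offset":[16,24.8,0.4],"twist":-0.08}]'; python3 plan.py 556.3 262.1 125 1.418 4 0 full
```

```text
time_s: 15.88
tool_pos: [556.2, 154.7, 146.4]
tcp_rot: [0.222, 0.975, 0.006, 0.018]
force: [0.0, -0.4, -1.4]
width: 24.8
psi 1.124 dyaw 0.294 d [ 1.000e-01  1.074e+02 -2.140e+01] j6 -1.06 tilt 0.039 width 24.8
{"hand": 0.0, "offset": [11.8, 24.1, 5.5], "twist": -0.073},
{"hand": 0.0, "offset": [10.0, 24.9, 5.5], "twist": -0.073},
{"hand": 0.0, "offset": [8.1, 25.6, 5.5], "twist": -0.073},
{"hand": 0.0, "offset": [6.2, 26.1, 5.5], "twist": -0.073}
```

```bash
python3 -m inch '[{"hand":0,"offset":[11,22,5],"twist":-0.073},{"hand":0,"offset":[9,22,7],"twist":-0.073},{"hand":0,"offset":[7,22,8],"twist":-0.073},{"hand":0,"offset":[5,17,10],"twist":-0.06},{"hand":0,"offset":[1,6,12],"twist":-0.01},{"hand":0,"offset":[0,0,12],"twist":0},{"hand":0,"offset":[0,0,6],"twist":0},{"hand":0,"offset":[0,0,0],"twist":0}]'; python3 plan.py 556.3 262.1 55 1.418 3 0 full
```

```text
time_s: 16.55
tool_pos: [556.0, 261.1, 91.9]
tcp_rot: [0.068, 0.997, 0.005, 0.024]
force: [-1.1, -0.7, -0.6]
width: 24.5
psi 1.436 dyaw -0.018 d [  0.3   1.  -36.9] j6 -1.18 tilt 0.048 width 24.5
{"hand": 0.0, "offset": [0.5, 0.2, 12.3], "twist": 0.006},
{"hand": 0.0, "offset": [0.5, 0.2, 12.3], "twist": 0.006},
{"hand": 0.0, "offset": [0.5, 0.2, 12.3], "twist": 0.006}
```

```bash
python3 -m inch '[{"hand":0,"offset":[0.6,0,11],"twist":0.006},{"hand":0,"offset":[0.6,0,13],"twist":0.006},{"hand":0,"offset":[0.6,0,10],"twist":0.006},{"hand":0,"offset":[0.6,0,8],"twist":0},{"hand":0,"offset":[0,0,3],"twist":0},{"hand":0,"offset":[0,0,0],"twist":0}]'; python3 - <<'E'
from tl import *
s=bot.read_state();M=R.from_quat(s["tcp_rot"]).as_matrix();print(M[:,2].round(3),np.arctan2(M[1,1],M[0,1]),s["tool_pos"],tl(s["tool_pos"][:2]))
f=frame("wrist","w10");np.savez("w10.npz",**f)
E
```

```text
time_s: 17.05
tool_pos: [556.5, 256.9, 41.7]
tcp_rot: [0.082, 0.996, 0.005, 0.023]
force: [-0.1, -0.7, -1.5]
width: 24.7
[ 0.046  0.006 -0.999] 1.4068665535448663 [556.47307991 256.93195521  41.68067295] [[ 57.9 -43.1]]
```

View pics/w10.png

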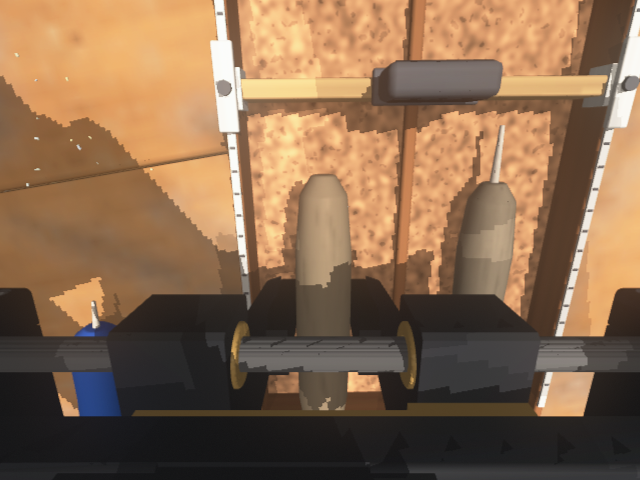

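```bash
python3 -m inch '[{"hand":0,"offset":[1,2.5,4],"twist":-0.006},{"hand":0,"offset":[1,2.5,5],"twist":-0.006},{"hand":0,"offset":[0.3,0.5,5],"twist":0},{"hand":0,"offset":[0.2,0,4],"twist":0},{"hand":0,"offset":[0,0,2],"twist":0},{"hand":0,"offset":[0,0,0],"twist":0}]'; python3 -c "
from tl import *
print(tl(bot.read_state()['tool_pos'][:2]))"
```

```text
time_s: 17.6
tool_pos: [557.1, 264.4, 21.6]
tcp_rot: [0.075, 0.997, 0.005, 0.025]
force: [-0.2, -1.2, 0.2]
width: 25.0
[[ 57.3 -35.7]]
```

```bash
python3 -m inch '[{"hand":0,"offset":[0,-1.5,1.5],"twist":0},{"hand":0,"offset":[0,-1,1.5],"twist":0},{"hand":0,"offset":[0,0,0],"twist":0},{"hand":0.38,"offset":[0,0,0],"twist":0},{"hand":0.38,"offset":[0,0,0],"twist":0},{"hand":0.38,"offset":[0,0,0],"twist":0},{"hand":0.38,"offset":[0,0,-8],"twist":0},{"hand":0.38,"offset":[0,0,-20],"twist":0},{"hand":0.4,"offset":[0,0,-28],"twist":0},{"hand":0.5,"offset":[0,0,-28],"twist":0}]'; python3 -m inch '[{"hand":0.5,"offset":[0,0,-20],"twist":0},{"hand":0.5,"offset":[0,0,-5],"twist":0}]'; python3 - <<'E'
from tl import *
f=frame("wrist","w11");np.savez("w11.npz",**f)
E
python3 plan.py 585 10 140 0.06 10 0.5 full
```

```text
time_s: 18.43
tool_pos: [548.7, 259.6, 100.0]
tcp_rot: [0.075, 0.997, 0.003, 0.019]
force: [0.3, -0.1, -0.1]
width: 40.2
time_s: 18.6
tool_pos: [550.1, 260.1, 132.1]
tcp_rot: [0.075, 0.997, 0.004, 0.023]
force: [0.0, 0.5, 0.4]
width: 44.2
psi 1.421 dyaw -1.361 d [  34.6 -250.2    7.8] j6 -1.17 tilt 0.048 width 43.7
{"hand": 0.5, "offset": [-7.2, -24.2, -0.8], "twist": 0.136},
{"hand": 0.5, "offset": [-10.4, -23.0, -0.8], "twist": 0.136},
{"hand": 0.5, "offset": [-13.5, -21.4, -0.8], "twist": 0.136},
{"hand": 0.5, "offset": [-16.2, -19.4, -0.8], "twist": 0.136},
{"hand": 0.5, "offset": [-18.7, -17.0, -0.8], "twist": 0.136},
{"hand": 0.5, "offset": [-20.8, -14.3, -0.8], "twist": 0.136},
{"hand": 0.5, "offset": [-22.6, -11.3, -0.8], "twist": 0.136},
{"hand": 0.5, "offset": [-23.9, -8.2, -0.8], "twist": 0.136},
{"hand": 0.5, "offset": [-24.8, -4.8, -0.8], "twist": 0.136},
{"hand": 0.5, "offset": [-25.2, -1.4, -0.8], "twist": 0.136}
```

View pics/w11.png

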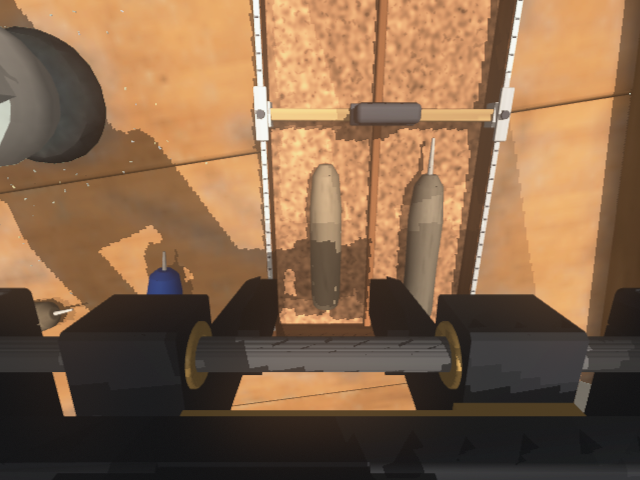

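```bash
python3 -m inch '[{"hand":0.5,"offset":[-6,-21,-2],"twist":0.115},{"hand":0.5,"offset":[-8.5,-20,-2],"twist":0.115},{"hand":0.5,"offset":[-11,-19,-2],"twist":0.115},{"hand":0.5,"offset":[-13,-17,-1],"twist":0.115},{"hand":0.5,"offset":[-15,-15.5,-1],"twist":0.115},{"hand":0.5,"offset":[-17,-14,-1],"twist":0.115},{"hand":0.5,"offset":[-18,-11.5,-1],"twist":0.115},{"hand":0.5,"offset":[-19.5,-9,-1],"twist":0.115},{"hand":0.5,"offset":[-20.5,-6.5,-1],"twist":0.115},{"hand":0.5,"offset":[-21,-4,-1],"twist":0.115}]'; python3 plan.py 585 0 140 0.06 3 0.5 full
```

```text
time_s: 19.48
tool_pos: [575.6, 41.3, 135.7]
tcp_rot: [0.623, 0.782, 0.014, 0.012]
force: [-0.7, -0.1, 0.2]
width: 44.3
psi 0.226 dyaw -0.166 d [  9.4 -41.3   4.3] j6 -0.37 tilt 0.037 width 44.3
{"hand": 0.5, "offset": [-14.1, 0.0, -1.4], "twist": 0.055},
{"hand": 0.5, "offset": [-14.1, 0.8, -1.4], "twist": 0.055},
{"hand": 0.5, "offset": [-14.0, 1.6, -1.4], "twist": 0.055}
```

```bash
python3 -m inch '[{"hand":0.5,"offset":[-13,0,-1],"twist":0.05},{"hand":0.5,"offset":[-13,1,-1],"twist":0.05},{"hand":0.5,"offset":[-12,2,0],"twist":0.04},{"hand":0.5,"offset":[0,0,0],"twist":0},{"hand":0.5,"offset":[0,0,0],"twist":0}]'; python3 - <<'E'
from tl import *
f=frame("wrist","w12");np.savez("w12.npz",**f)
E
python3 plan.py 591.7 -16 45 0.062 6 0.5 full
```

```text
time_s: 19.9
tool_pos: [582.9, -2.3, 131.9]
tcp_rot: [0.683, 0.73, 0.013, 0.008]
force: [0.2, -0.3, -0.5]
width: 44.2
psi 0.067 dyaw -0.005 d [  8.8 -13.9 -86.9] j6 -0.29 tilt 0.030 width 43.6
{"hand": 0.5, "offset": [-2.5, 0.9, 14.5], "twist": 0.001},
{"hand": 0.5, "offset": [-2.5, 0.9, 14.5], "twist": 0.001},
{"hand": 0.5, "offset": [-2.5, 0.9, 14.5], "twist": 0.001},
{"hand": 0.5, "offset": [-2.5, 0.9, 14.5], "twist": 0.001},
{"hand": 0.5, "offset": [-2.5, 0.9, 14.5], "twist": 0.001},
{"hand": 0.5, "offset": [-2.5, 0.9, 14.5], "twist": 0.001}
```

View pics/w12.png

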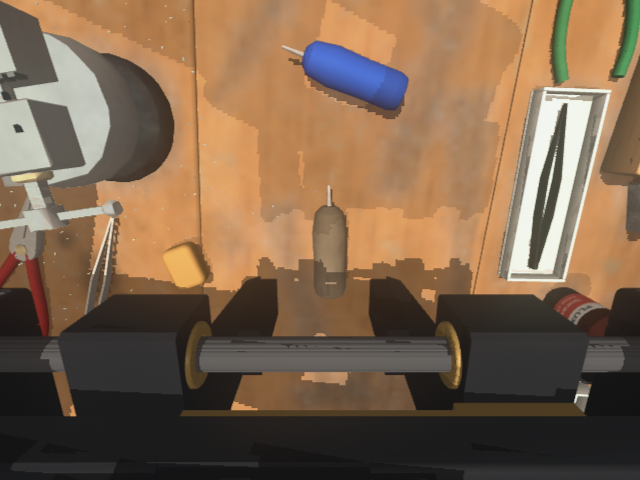

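```bash
python3 - <<'E'
from tl import *
f=dict(np.load("w12.npz"))
p=onplane(f,[[329,186],[329,207],[330,297],[314,235],[347,235],[316,275],[347,275]],13.5);print(p.round(1))
E
python3 -m inch '[{"hand":0.5,"offset":[-3.5,1,12],"twist":0},{"hand":0.5,"offset":[-3.5,1,17],"twist":0},{"hand":0.5,"offset":[-3.5,1,18],"twist":0},{"hand":0.5,"offset":[-3.5,1,16],"twist":0},{"hand":0.5,"offset":[-2.5,1,12],"twist":0},{"hand":0.5,"offset":[0,0,6],"twist":0},{"hand":0.5,"offset":[0,0,0],"twist":0}]'; python3 plan.py 591.7 -16 11 0.062 4 0.5 full
```

```text
[[ 5.883e+02  3.780e+01]
 [ 5.895e+02  2.160e+01]
 [ 5.958e+02 -5.480e+01]
 [ 5.792e+02 -1.600e+00]
 [ 6.055e+02 -1.000e-01]
 [ 5.828e+02 -3.560e+01]
 [ 6.084e+02 -3.420e+01]]
time_s: 20.53
tool_pos: [590.7, -13.2, 43.5]
tcp_rot: [0.679, 0.734, 0.013, 0.007]
force: [-0.3, 0.6, -0.4]
width: 43.8
psi 0.079 dyaw -0.017 d [  1.   -2.8 -32.5] j6 -0.32 tilt 0.030 width 43.8
{"hand": 0.5, "offset": [-0.8, -0.0, 8.1], "twist": 0.004},
{"hand": 0.5, "offset": [-0.8, -0.0, 8.1], "twist": 0.004},
{"hand": 0.5, "offset": [-0.8, -0.0, 8.1], "twist": 0.004},
{"hand": 0.5, "offset": [-0.8, -0.0, 8.1], "twist": 0.004}
```

```bash
python3 -m inch '[{"hand":0.5,"offset":[-1.3,0,8],"twist":0},{"hand":0.5,"offset":[-1.3,0.3,9],"twist":0},{"hand":0.5,"offset":[-1,0.3,8],"twist":0},{"hand":0.5,"offset":[0,0,4],"twist":0},{"hand":0.5,"offset":[0,0,2],"twist":0},{"hand":0.5,"offset":[0,0,0],"twist":0}]'
```

```text
time_s: 21.03
tool_pos: [593.5, -15.8, 10.5]
tcp_rot: [0.678, 0.735, 0.013, 0.008]
force: [0.2, -0.7, -0.2]
width: 43.7
```

```bash
python3 -m inch '[{"hand":0,"offset":[0,0,-0.5],"twist":0},{"hand":0,"offset":[0,0,0],"twist":0},{"hand":0,"offset":[0,0,0],"twist":0},{"hand":0,"offset":[0,0,0],"twist":0},{"hand":0,"offset":[0,0,0],"twist":0},{"hand":0,"offset":[0,0,0],"twist":0}]'
```

```text
time_s: 21.53
tool_pos: [594.4, -16.0, 12.5]
tcp_rot: [0.678, 0.735, 0.014, 0.009]
force: [-0.4, 0.2, -0.5]
width: 27.2
```

```bash
python3 -m inch '[{"hand":0,"offset":[0,0,-12],"twist":0},{"hand":0,"offset":[0,0,-24],"twist":0},{"hand":0,"offset":[5,0,-28],"twist":-0.03},{"hand":0,"offset":[14,-2,-28],"twist":-0.06},{"hand":0,"offset":[22,-3,-15],"twist":-0.1},{"hand":0,"offset":[28,-5,-5],"twist":-0.1}]'; python3 plan.py 428.8 358.5 130 1.418 12 0 full
```

```text
time_s: 22.03
tool_pos: [567.7, 46.1, 130.9]
tcp_rot: [0.564, 0.826, 0.012, 0.01]
force: [0.6, 0.6, 0.4]
width: 27.1
psi 0.373 dyaw 1.045 d [-138.9  312.4   -0.9] j6 -0.51 tilt 0.032 width 27.1
{"hand": 0.0, "offset": [28.5, -1.3, -0.1], "twist": -0.087},
{"hand": 0.0, "offset": [28.5, 1.2, -0.1], "twist": -0.087},
{"hand": 0.0, "offset": [28.3, 3.7, -0.1], "twist": -0.087},
{"hand": 0.0, "offset": [27.8, 6.1, -0.1], "twist": -0.087},
{"hand": 0.0, "offset": [27.2, 8.5, -0.1], "twist": -0.087},
{"hand": 0.0, "offset": [26.4, 10.8, -0.1], "twist": -0.087},
{"hand": 0.0, "offset": [25.3, 13.1, -0.1], "twist": -0.087},
{"hand": 0.0, "offset": [24.1, 15.2, -0.1], "twist": -0.087},
{"hand": 0.0, "offset": [22.7, 17.3, -0.1], "twist": -0.087},
{"hand": 0.0, "offset": [21.1, 19.2, -0.1], "twist": -0.087},
{"hand": 0.0, "offset": [19.3, 20.9, -0.1], "twist": -0.087},
{"hand": 0.0, "offset": [17.4, 22.5, -0.1], "twist": -0.087}
```

```bash
python3 -m inch '[{"hand":0,"offset":[28.5,-1.3,0],"twist":-0.087},{"hand":0,"offset":[28.5,1.2,0],"twist":-0.087},{"hand":0,"offset":[28.3,3.7,0],"twist":-0.087},{"hand":0,"offset":[27.8,6,0],"twist":-0.087},{"hand":0,"offset":[27,8.5,0],"twist":-0.087},{"hand":0,"offset":[26.4,10.8,0],"twist":-0.087},{"hand":0,"offset":[25.3,13,0],"twist":-0.087},{"hand":0,"offset":[24,15,0],"twist":-0.087},{"hand":0,"offset":[21,16,0],"twist":-0.087},{"hand":0,"offset":[17,15,0],"twist":-0.087}]'; python3 plan.py 428.8 358.5 115 1.418 3 0 full
```

```text
time_s: 22.87
tool_pos: [447.4, 307.7, 144.0]
tcp_rot: [0.142, 0.99, 0.008, 0.024]
force: [-0.1, -0.8, -1.3]
width: 27.1
psi 1.286 dyaw 0.132 d [-18.6  50.8 -29. ] j6 -0.89 tilt 0.051 width 27.1
{"hand": 0.0, "offset": [11.1, 14.3, 9.5], "twist": -0.044},
{"hand": 0.0, "offset": [10.5, 14.8, 9.5], "twist": -0.044},
{"hand": 0.0, "offset": [9.9, 15.2, 9.5], "twist": -0.044}
```

```bash
python3 -m inch '[{"hand":0,"offset":[9,13,8],"twist":-0.044},{"hand":0,"offset":[9,12.5,8],"twist":-0.044},{"hand":0,"offset":[8,11,8],"twist":-0.03},{"hand":0,"offset":[0,0,2],"twist":0},{"hand":0,"offset":[0,0,0],"twist":0}]'; python3 - <<'E'
from tl import *
s=bot.read_state();M=R.from_quat(s["tcp_rot"]).as_matrix();print(M[:,2].round(3),np.arctan2(M[1,1],M[0,1]),s["tool_pos"],tl(s["tool_pos"][:2]))
f=frame("wrist","w13");np.savez("w13.npz",**f)
E
python3 plan.py 428.8 358.5 55 1.418 4 0 full
```

```text
time_s: 23.28
tool_pos: [428.8, 356.6, 122.5]
tcp_rot: [0.075, 0.997, 0.009, 0.027]
force: [-0.3, -0.3, -1.2]
width: 26.8
[ 0.055  0.014 -0.998] 1.4220647229756396 [428.83822638 356.59560949 122.46507477] [[-83.4  36.1]]
psi 1.421 dyaw -0.003 d [ -0.2   2.1 -67.7] j6 -0.92 tilt 0.057 width 27.2
{"hand": 0.0, "offset": [1.0, 0.1, 16.9], "twist": 0.001},
{"hand": 0.0, "offset": [1.0, 0.1, 16.9], "twist": 0.001},
{"hand": 0.0, "offset": [1.0, 0.1, 16.9], "twist": 0.001},
{"hand": 0.0, "offset": [1.0, 0.1, 16.9], "twist": 0.001}
```

View pics/w13.png

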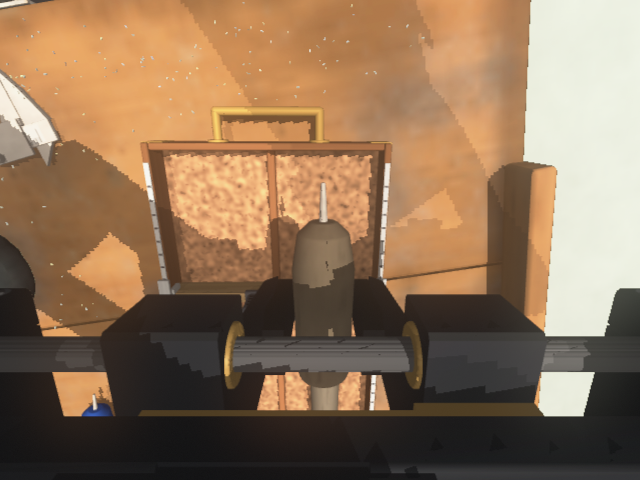

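```bash
python3 - <<'E'
from tl import *
f=dict(np.load("w13.npz"))
print("handle wall outer top",tl(onplane(f,[[143,143],[391,143]],26)).tolist()," floor inner",tl(onplane(f,[[163,153],[378,153]],4)).tolist(),"rib",tl(onplane(f,[[271,154]],10)).tolist(),"div face top edge",tl(onplane(f,[[210,284],[210,292]],26)).tolist())
f=dict(np.load("w11.npz"))
print("div board top edges",tl(onplane(f,[[300,108],[300,121],[470,109],[470,122]],26)).tolist(),"pin",tl(onplane(f,[[432,138]],17)).tolist(),"s2 ends",tl(onplane(f,[[325,163],[326,306]],16.5)).tolist(),"far floor",tl(onplane(f,[[330,324]],4)).tolist())
E
python3 -m inch '[{"hand":0,"offset":[1,0.3,14],"twist":0},{"hand":0,"offset":[1,0.3,18],"twist":0},{"hand":0,"offset":[1,0.2,18],"twist":0},{"hand":0,"offset":[1,0.2,14],"twist":0},{"hand":0,"offset":[0.3,0,6],"twist":0},{"hand":0,"offset":[0,0,0],"twist":0}]';  python3 - <<'E'
from tl import *
s=bot.read_state();M=R.from_quat(s["tcp_rot"]).as_matrix();print(M[:,2].round(3),np.arctan2(M[1,1],M[0,1]),s["tool_pos"],tl(s["tool_pos"][:2]))
f=frame("wrist","w14");np.savez("w14.npz",**f)
E
```

```text
handle wall outer top [[-149.2, -81.0], [-149.5, 83.0]]  floor inner [[-141.1, -78.6], [-141.3, 78.7]] rib [[-141.0, 0.6]] div face top edge [[-46.0, -48.2], [-39.2, -48.9]]
div board top edges [[-37.9, -55.6], [-29.7, -55.8], [-37.6, 59.4], [-29.3, 60.6]] pin [[-18.5, 38.5]] s2 ends [[-0.7, -38.5], [118.3, -37.2]] far floor [[144.1, -33.2]]
time_s: 23.83
tool_pos: [435.2, 356.2, 56.6]
tcp_rot: [0.08, 0.996, 0.011, 0.031]
force: [0.8, -0.2, -1.1]
width: 27.5
[ 0.064  0.017 -0.998] 1.411870533099999 [435.15766045 356.19877359  56.64705821] [[-77.1  36.7]]
```

View pics/w14.png

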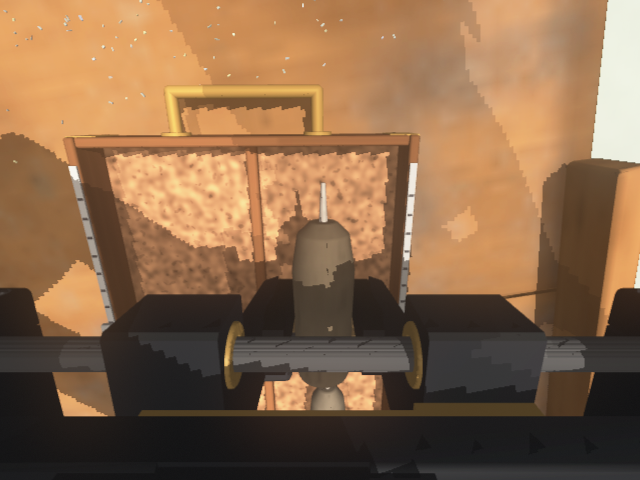

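```bash
python3 -m inch '[{"hand":0,"offset":[4,0.5,0],"twist":-0.003},{"hand":0,"offset":[4,0.5,4],"twist":-0.003},{"hand":0,"offset":[1.5,0.5,8],"twist":0},{"hand":0,"offset":[1,0,8],"twist":0},{"hand":0,"offset":[0.3,0,6],"twist":0},{"hand":0,"offset":[0,0,2],"twist":0},{"hand":0,"offset":[0,0,0],"twist":0}]';  python3 - <<'E'
from tl import *
s=bot.read_state();M=R.from_quat(s["tcp_rot"]).as_matrix();print(M[:,2].round(3),np.arctan2(M[1,1],M[0,1]),s["tool_pos"],tl(s["tool_pos"][:2]))
E
```

```text
time_s: 24.47
tool_pos: [428.8, 361.1, 30.2]
tcp_rot: [0.077, 0.996, 0.013, 0.035]
force: [-0.8, -0.4, -0.2]
width: 27.4
[ 0.071  0.02  -0.997] 1.417445291522338 [428.7610529  361.0976692   30.20637956] [[-84.1  40.5]]
```

```bash
python3 -m inch '[{"hand":0,"offset":[0.4,-1.5,4],"twist":0},{"hand":0,"offset":[0.3,-1,4],"twist":0},{"hand":0,"offset":[0.2,0,2.5],"twist":0},{"hand":0,"offset":[0,0,0],"twist":0}]';  python3 - <<'E'
from tl import *
s=bot.read_state();M=R.from_quat(s["tcp_rot"]).as_matrix();print(M[:,2].round(3),np.arctan2(M[1,1],M[0,1]),s["tool_pos"],tl(s["tool_pos"][:2]))
E
```

```text
time_s: 24.8
tool_pos: [428.3, 358.9, 18.3]
tcp_rot: [0.077, 0.996, 0.013, 0.034]
force: [-0.5, -0.0, 0.6]
width: 27.2
[ 0.071  0.02  -0.997] 1.4176452003881086 [428.28672455 358.86567171  18.29039727] [[-84.3  38.2]]
```

```bash
python3 -m inch '[{"hand":0.4,"offset":[0,0,0],"twist":0},{"hand":0.4,"offset":[0,0,0],"twist":0},{"hand":0.4,"offset":[0,0,0],"twist":0},{"hand":0.4,"offset":[-0.5,0,-8],"twist":0},{"hand":0.4,"offset":[-1.5,0,-20],"twist":0},{"hand":0.4,"offset":[-1.5,0,-28],"twist":0},{"hand":0.5,"offset":[0,0,-28],"twist":0},{"hand":0.5,"offset":[0,0,-25],"twist":0},{"hand":0.5,"offset":[0,0,-15],"twist":0},{"hand":0.5,"offset":[0,0,0],"twist":0}]'; python3 - <<'E'
from tl import *
s=bot.read_state();M=R.from_quat(s["tcp_rot"]).as_matrix();print(M[:,2].round(3),np.arctan2(M[1,1],M[0,1]),s["tool_pos"],tl(s["tool_pos"][:2]))
f=frame("wrist","w15");np.savez("w15.npz",**f)
E
python3 plan.py 446 -190 160 0.02 18 0.5 full
```

```text
time_s: 25.63
tool_pos: [422.8, 355.5, 150.9]
tcp_rot: [0.077, 0.996, 0.013, 0.035]
force: [-0.0, 0.4, -0.6]
width: 43.9
[ 0.071  0.02  -0.997] 1.4173733462506737 [422.7762971  355.47918513 150.86820589] [[-89.2  34.1]]
psi 1.417 dyaw -1.397 d [  23.4 -545.3   10.4] j6 -0.91 tilt 0.073 width 44.3
{"hand": 0.5, "offset": [-6.0, -29.7, -1.1], "twist": 0.078},
{"hand": 0.5, "offset": [-8.3, -29.2, -1.1], "twist": 0.078},
{"hand": 0.5, "offset": [-10.5, -28.4, -1.1], "twist": 0.078},
{"hand": 0.5, "offset": [-12.7, -27.5, -1.1], "twist": 0.078},
{"hand": 0.5, "offset": [-14.8, -26.5, -1.1], "twist": 0.078},
{"hand": 0.5, "offset": [-16.8, -25.2, -1.1], "twist": 0.078},
{"hand": 0.5, "offset": [-18.7, -23.8, -1.1], "twist": 0.078},
{"hand": 0.5, "offset": [-20.5, -22.3, -1.1], "twist": 0.078},
{"hand": 0.5, "offset": [-22.2, -20.7, -1.1], "twist": 0.078},
{"hand": 0.5, "offset": [-23.7, -18.9, -1.1], "twist": 0.078},
{"hand": 0.5, "offset": [-25.1, -17.0, -1.1], "twist": 0.078},
{"hand": 0.5, "offset": [-26.3, -15.0, -1.1], "twist": 0.078},
{"hand": 0.5, "offset": [-27.4, -12.9, -1.1], "twist": 0.078},
{"hand": 0.5, "offset": [-28.3, -10.7, -1.1], "twist": 0.078},
{"hand": 0.5, "offset": [-29.1, -8.5, -1.1], "twist": 0.078},
{"hand": 0.5, "offset": [-29.7, -6.2, -1.1], "twist": 0.078},
{"hand": 0.5, "offset": [-30.1, -3.9, -1.1], "twist": 0.078},
{"hand": 0.5, "offset": [-30.3, -1.6, -1.1], "twist": 0.078}
```

View pics/w15.png

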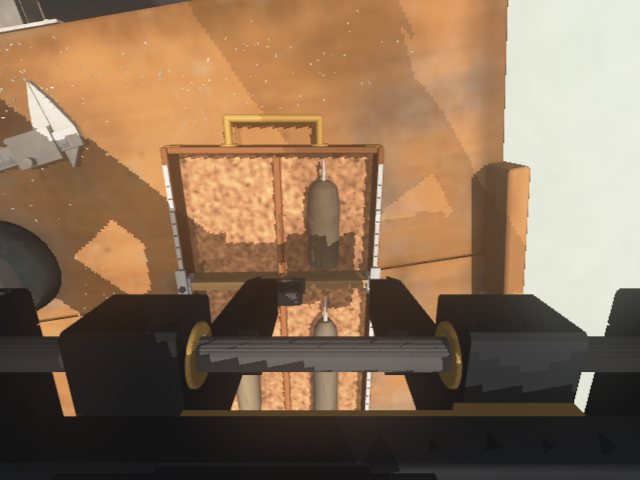

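```bash
python3 plan.py 530 70 165 0.65 9 0.5 full
```

```text
psi 1.417 dyaw -0.767 d [ 107.4 -285.3   15.4] j6 -0.91 tilt 0.073 width 44.3
{"hand": 0.5, "offset": [-16.8, -29.4, -1.5], "twist": 0.085},
{"hand": 0.5, "offset": [-19.2, -27.9, -1.5], "twist": 0.085},
{"hand": 0.5, "offset": [-21.5, -26.2, -1.5], "twist": 0.085},
{"hand": 0.5, "offset": [-23.7, -24.2, -1.5], "twist": 0.085},
{"hand": 0.5, "offset": [-25.7, -22.1, -1.5], "twist": 0.085},
{"hand": 0.5, "offset": [-27.4, -19.9, -1.5], "twist": 0.085},
{"hand": 0.5, "offset": [-29.0, -17.5, -1.5], "twist": 0.085},
{"hand": 0.5, "offset": [-30.4, -14.9, -1.5], "twist": 0.085},
{"hand": 0.5, "offset": [-31.6, -12.3, -1.5], "twist": 0.085}
```

```bash
python3 -m inch '[{"hand":0.5,"offset":[-17,-29.4,-2],"twist":0.085},{"hand":0.5,"offset":[-19,-28,-2],"twist":0.085},{"hand":0.5,"offset":[-21.5,-26,-2],"twist":0.085},{"hand":0.5,"offset":[-23.7,-24,-2],"twist":0.085},{"hand":0.5,"offset":[-25.7,-22,-2],"twist":0.085},{"hand":0.5,"offset":[-27.4,-20,-2],"twist":0.085},{"hand":0.5,"offset":[-29,-17.5,-2],"twist":0.085},{"hand":0.5,"offset":[-30.4,-15,-2],"twist":0.085},{"hand":0.5,"offset":[-31.6,-12.3,-2],"twist":0.085}]'; python3 plan.py 446 -190 150 0.02 10 0.5 full
```

```text
time_s: 26.43
tool_pos: [523.3, 63.2, 160.1]
tcp_rot: [0.453, 0.891, 0.023, 0.021]
force: [0.3, -0.6, -0.3]
width: 44.3
psi 0.630 dyaw -0.610 d [ -77.3 -253.2  -10.1] j6 -0.77 tilt 0.062 width 44.3
{"hand": 0.5, "offset": [-15.9, -21.2, 0.0], "twist": 0.061},
{"hand": 0.5, "offset": [-17.2, -20.2, 0.0], "twist": 0.061},
{"hand": 0.5, "offset": [-18.4, -19.1, 0.0], "twist": 0.061},
{"hand": 0.5, "offset": [-19.5, -17.9, 0.0], "twist": 0.061},
{"hand": 0.5, "offset": [-20.5, -16.7, 0.0], "twist": 0.061},
{"hand": 0.5, "offset": [-21.5, -15.4, 0.0], "twist": 0.061},
{"hand": 0.5, "offset": [-22.4, -14.1, 0.0], "twist": 0.061},
{"hand": 0.5, "offset": [-23.2, -12.7, 0.0], "twist": 0.061},
{"hand": 0.5, "offset": [-24.0, -11.3, 0.0], "twist": 0.061},
{"hand": 0.5, "offset": [-24.6, -9.8, 0.0], "twist": 0.061}
```

```bash
python3 -m inch '[{"hand":0.5,"offset":[-16,-21,0],"twist":0.061},{"hand":0.5,"offset":[-17,-20,0],"twist":0.061},{"hand":0.5,"offset":[-18.4,-19,0],"twist":0.061},{"hand":0.5,"offset":[-19.5,-18,0],"twist":0.061},{"hand":0.5,"offset":[-20.5,-16.7,0],"twist":0.061},{"hand":0.5,"offset":[-21.5,-15.4,0],"twist":0.061},{"hand":0.5,"offset":[-22,-14,0],"twist":0.061},{"hand":0.5,"offset":[-22,-12,0],"twist":0.061},{"hand":0.5,"offset":[-14,-7,0],"twist":0.05},{"hand":0.5,"offset":[0,0,0],"twist":0}]';  python3 - <<'E'
from tl import *
s=bot.read_state();M=R.from_quat(s["tcp_rot"]).as_matrix();print(M[:,2].round(3),np.arctan2(M[1,1],M[0,1]),s["tool_pos"])
f=frame("wrist","w16");np.savez("w16.npz",**f)
E
```

```text
time_s: 27.27
tool_pos: [445.6, -165.8, 139.0]
tcp_rot: [0.689, 0.724, 0.025, 0.007]
force: [-0.4, 0.0, 0.3]
width: 43.9
[ 0.045  0.026 -0.999] 0.04960261338866908 [ 445.60607042 -165.77444809  139.01399021]
```

View pics/w16.png

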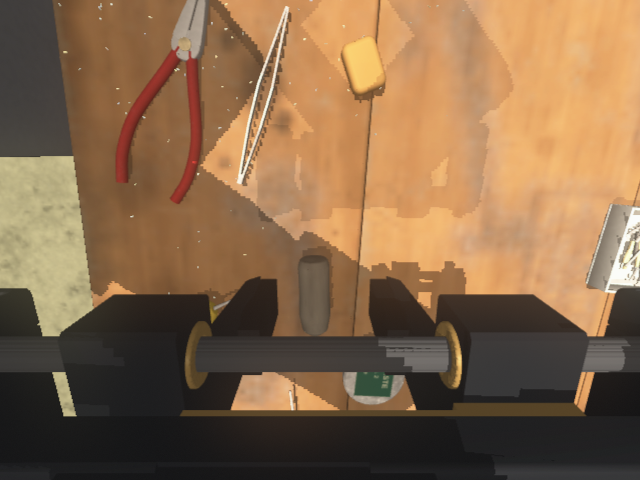

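```bash
python3 - <<'E'
from tl import *
f=dict(np.load("w16.npz"))
p=onplane(f,[[314,256],[314.5,335],[299,275],[329,275],[300,310],[330,310]],13.5);print(p.round(1))
t=dict(np.load("top0.npz"));W=cloud(t);print("tin",W[250:268:4,440:466:5].reshape(-1,3).round(0).tolist()[::3], "yel",onplane(t,[[424,318],[445,354]],13))
E
python3 plan.py 446 -215 50 0.02 6 0.5 full
```

```text
[[ 444.7 -182.5]
 [ 448.3 -255.9]
 [ 432.8 -199.7]
 [ 458.2 -198.9]
 [ 434.7 -232. ]
 [ 460.8 -231.3]]
tin [[525.0, -268.0, 7.0], [522.0, -297.0, 24.0], [514.0, -266.0, 15.0], [513.0, -297.0, 22.0], [503.0, -263.0, 25.0], [504.0, -297.0, 21.0], [496.0, -265.0, 17.0], [495.0, -296.0, 25.0], [490.0, -268.0, -1.0], [487.0, -296.0, 21.0]] yel [[ 373.17895561 -226.40922399]
 [ 296.94166585 -268.89425268]]
psi 0.052 dyaw -0.032 d [  0.3 -50.4 -88.9] j6 -0.71 tilt 0.053 width 44.3
{"hand": 0.5, "offset": [-8.7, -1.1, 14.6], "twist": 0.005},
{"hand": 0.5, "offset": [-8.8, -1.0, 14.6], "twist": 0.005},
{"hand": 0.5, "offset": [-8.8, -1.0, 14.6], "twist": 0.005},
{"hand": 0.5, "offset": [-8.8, -0.9, 14.6], "twist": 0.005},
{"hand": 0.5, "offset": [-8.8, -0.9, 14.6], "twist": 0.005},
{"hand": 0.5, "offset": [-8.8, -0.8, 14.6], "twist": 0.005}
```

```bash
python3 -m inch '[{"hand":0.5,"offset":[-9,-0.8,13],"twist":0},{"hand":0.5,"offset":[-10,-0.8,16],"twist":0},{"hand":0.5,"offset":[-10,-0.8,16],"twist":0},{"hand":0.5,"offset":[-10,-0.8,15],"twist":0},{"hand":0.5,"offset":[-9,-0.8,12],"twist":0},{"hand":0.5,"offset":[-3,0,6],"twist":0},{"hand":0.5,"offset":[0,0,0],"twist":0}]'; python3 plan.py 446.6 -218 11 0.05 5 0.5 full
```

```text
time_s: 27.9
tool_pos: [448.7, -208.0, 52.7]
tcp_rot: [0.683, 0.73, 0.026, 0.004]
force: [-0.2, -0.8, 0.4]
width: 44.4
psi 0.065 dyaw -0.015 d [ -2.1 -10.  -41.7] j6 -0.81 tilt 0.053 width 44.4
{"hand": 0.5, "offset": [-2.2, -0.9, 8.2], "twist": 0.003},
{"hand": 0.5, "offset": [-2.2, -0.9, 8.2], "twist": 0.003},
{"hand": 0.5, "offset": [-2.2, -0.9, 8.2], "twist": 0.003},
{"hand": 0.5, "offset": [-2.2, -0.9, 8.2], "twist": 0.003},
{"hand": 0.5, "offset": [-2.2, -0.9, 8.2], "twist": 0.003}
```

```bash
python3 -m inch '[{"hand":0.5,"offset":[-2.5,-1.2,8],"twist":0.003},{"hand":0.5,"offset":[-2.5,-1.2,9],"twist":0.003},{"hand":0.5,"offset":[-2.5,-1.2,9],"twist":0.003},{"hand":0.5,"offset":[-1.5,-0.8,7],"twist":0},{"hand":0.5,"offset":[0,-0.5,4],"twist":0},{"hand":0.5,"offset":[0,0,0],"twist":0}]'
```

```text
time_s: 28.4
tool_pos: [446.6, -213.9, 12.4]
tcp_rot: [0.685, 0.728, 0.027, 0.004]
force: [-0.1, 0.4, 0.1]
width: 44.1
```

```bash
python3 -m inch '[{"hand":0,"offset":[-1,0,0],"twist":0},{"hand":0,"offset":[0,0,0],"twist":0},{"hand":0,"offset":[0,0,0],"twist":0},{"hand":0,"offset":[0,0,0],"twist":0},{"hand":0,"offset":[0,0,0],"twist":0},{"hand":0,"offset":[0,0,0],"twist":0}]'
```

```text
time_s: 28.9
tool_pos: [447.0, -215.2, 13.1]
tcp_rot: [0.685, 0.728, 0.027, 0.005]
force: [0.5, -0.7, -0.4]
width: 27.7
```

```bash
python3 -m inch '[{"hand":0,"offset":[0,0,-12],"twist":0},{"hand":0,"offset":[0,0,-24],"twist":0},{"hand":0,"offset":[3,2,-30],"twist":-0.01},{"hand":0,"offset":[10,8,-32],"twist":-0.03},{"hand":0,"offset":[18,12,-28],"twist":-0.06},{"hand":0,"offset":[24,15,-12],"twist":-0.06}]'; python3 plan.py 530 70 165 0.65 8 0 full
```

```text
time_s: 29.4
tool_pos: [468.0, -161.0, 156.1]
tcp_rot: [0.626, 0.78, 0.026, 0.002]
force: [0.4, -0.3, -0.8]
width: 27.8
psi 0.217 dyaw 0.433 d [ 62.  231.    8.9] j6 -0.85 tilt 0.052 width 27.8
{"hand": 0.0, "offset": [26.5, 13.8, 0.3], "twist": -0.054},
{"hand": 0.0, "offset": [25.7, 15.2, 0.3], "twist": -0.054},
{"hand": 0.0, "offset": [24.9, 16.6, 0.3], "twist": -0.054},
{"hand": 0.0, "offset": [23.9, 17.9, 0.3], "twist": -0.054},
{"hand": 0.0, "offset": [22.9, 19.2, 0.3], "twist": -0.054},
{"hand": 0.0, "offset": [21.9, 20.4, 0.3], "twist": -0.054},
{"hand": 0.0, "offset": [20.7, 21.6, 0.3], "twist": -0.054},
{"hand": 0.0, "offset": [19.5, 22.7, 0.3], "twist": -0.054}
```

```bash
python3 -m inch '[{"hand":0,"offset":[26.5,14,0],"twist":-0.054},{"hand":0,"offset":[25.7,15.2,0],"twist":-0.054},{"hand":0,"offset":[25,16.6,0],"twist":-0.054},{"hand":0,"offset":[24,18,0],"twist":-0.054},{"hand":0,"offset":[23,19,0],"twist":-0.054},{"hand":0,"offset":[22,20.4,0],"twist":-0.054},{"hand":0,"offset":[20.7,21.6,0],"twist":-0.054},{"hand":0,"offset":[19.5,22.7,0],"twist":-0.054}]'; python3 plan.py 408 285 150 1.418 10 0 full
```

```text
time_s: 30.07
tool_pos: [533.4, 78.5, 175.6]
tcp_rot: [0.436, 0.899, 0.025, 0.017]
force: [0.2, -0.2, -0.3]
width: 27.2
psi 0.668 dyaw 0.750 d [-125.4  206.5  -25.6] j6 -0.78 tilt 0.060 width 27.2
{"hand": 0.0, "offset": [24.0, 2.8, 2.5], "twist": -0.075},
{"hand": 0.0, "offset": [23.7, 4.6, 2.5], "twist": -0.075},
{"hand": 0.0, "offset": [23.3, 6.4, 2.5], "twist": -0.075},
{"hand": 0.0, "offset": [22.8, 8.1, 2.5], "twist": -0.075},
{"hand": 0.0, "offset": [22.1, 9.8, 2.5], "twist": -0.075},
{"hand": 0.0, "offset": [21.3, 11.4, 2.5], "twist": -0.075},
{"hand": 0.0, "offset": [20.4, 13.0, 2.5], "twist": -0.075},
{"hand": 0.0, "offset": [19.4, 14.4, 2.5], "twist": -0.075},
{"hand": 0.0, "offset": [18.2, 15.9, 2.5], "twist": -0.075},
{"hand": 0.0, "offset": [17.0, 17.2, 2.5], "twist": -0.075}
```

```bash
python3 -m inch '[{"hand":0,"offset":[24,3,2.5],"twist":-0.075},{"hand":0,"offset":[23.7,4.6,2.5],"twist":-0.075},{"hand":0,"offset":[23.3,6.4,2.5],"twist":-0.075},{"hand":0,"offset":[22.8,8,2.5],"twist":-0.075},{"hand":0,"offset":[22,9.8,2.5],"twist":-0.075},{"hand":0,"offset":[21.3,11.4,2.5],"twist":-0.075},{"hand":0,"offset":[20.4,13,2.5],"twist":-0.075},{"hand":0,"offset":[19,14,2.5],"twist":-0.075},{"hand":0,"offset":[15,13,2.5],"twist":-0.075},{"hand":0,"offset":[8,8,2],"twist":-0.06}]'; python3 plan.py 408 285 110 1.418 4 0 full
```

```text
time_s: 30.9
tool_pos: [409.5, 280.7, 151.3]
tcp_rot: [0.063, 0.997, 0.018, 0.027]
force: [-0.2, 0.4, -0.4]
width: 27.5
psi 1.446 dyaw -0.028 d [ -1.5   4.3 -41.3] j6 -1.10 tilt 0.065 width 27.5
{"hand": 0.0, "offset": [1.0, 0.6, 10.3], "twist": 0.007},
{"hand": 0.0, "offset": [1.1, 0.6, 10.3], "twist": 0.007},
{"hand": 0.0, "offset": [1.1, 0.6, 10.3], "twist": 0.007},
{"hand": 0.0, "offset": [1.1, 0.6, 10.3], "twist": 0.007}
```

```bash
python3 -m inch '[{"hand":0,"offset":[1.5,0.8,12],"twist":0.007},{"hand":0,"offset":[1.5,0.8,18],"twist":0.007},{"hand":0,"offset":[1.5,0.6,18],"twist":0.007},{"hand":0,"offset":[1.5,0.5,18],"twist":0.007},{"hand":0,"offset":[1.5,0.4,15],"twist":0},{"hand":0,"offset":[0.5,0,8],"twist":0},{"hand":0,"offset":[0,0,0],"twist":0}]'; python3 - <<'E'
from tl import *
s=bot.read_state();M=R.from_quat(s["tcp_rot"]).as_matrix();print(M[:,2].round(3),np.arctan2(M[1,1],M[0,1]),s["tool_pos"],tl(s["tool_pos"][:2]))
f=frame("wrist","w17");np.savez("w17.npz",**f)
E
```

```text
time_s: 31.48
tool_pos: [404.6, 292.1, 60.4]
tcp_rot: [0.072, 0.997, 0.02, 0.029]
force: [-0.3, -0.6, -0.6]
width: 27.6
[ 0.06   0.035 -0.998] 1.4278548907909396 [404.59035742 292.08408121  60.3984457 ] [[-97.6 -31.4]]
```

View pics/w17.png

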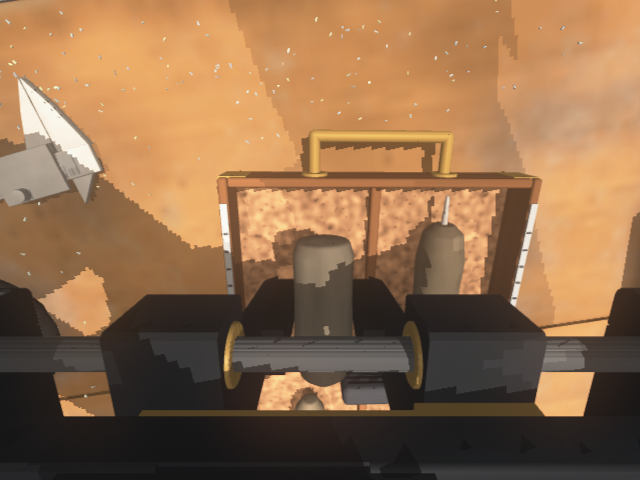

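```bash
python3 -m inch '[{"hand":0,"offset":[-1,-4,1],"twist":0.005},{"hand":0,"offset":[-1,-4,3],"twist":0.005},{"hand":0,"offset":[0,-1.5,7],"twist":0},{"hand":0,"offset":[0,-0.3,9],"twist":0},{"hand":0,"offset":[0,-0.3,8],"twist":0},{"hand":0,"offset":[0,0,3],"twist":0},{"hand":0,"offset":[0,0,0],"twist":0}]'; python3 - <<'E'
from tl import *
s=bot.read_state();M=R.from_quat(s["tcp_rot"]).as_matrix();print(M[:,2].round(3),np.arctan2(M[1,1],M[0,1]),s["tool_pos"],tl(s["tool_pos"][:2]))
E
```

```text
time_s: 32.12
tool_pos: [411.1, 282.5, 30.8]
tcp_rot: [0.078, 0.996, 0.021, 0.032]
force: [-0.6, -0.6, -0.1]
width: 27.4
[ 0.068  0.038 -0.997] 1.415862571931418 [411.06004721 282.46502198  30.78932529] [[-89.7 -39.9]]
```

```bash
python3 -m inch '[{"hand":0,"offset":[2,1,3],"twist":0},{"hand":0,"offset":[1.5,0.3,4],"twist":0},{"hand":0,"offset":[0.5,0,3],"twist":0},{"hand":0,"offset":[0,0,0],"twist":0},{"hand":0,"offset":[0,0,0],"twist":0}]'; python3 - <<'E'
from tl import *
s=bot.read_state();M=R.from_quat(s["tcp_rot"]).as_matrix();print(M[:,2].round(3),np.arctan2(M[1,1],M[0,1]),s["tool_pos"],tl(s["tool_pos"][:2]))
E
```

```text
time_s: 32.53
tool_pos: [407.3, 285.2, 19.0]
tcp_rot: [0.078, 0.996, 0.021, 0.032]
force: [0.9, -0.2, -0.3]
width: 27.3
[ 0.067  0.037 -0.997] 1.4163040975228198 [407.32853447 285.21517832  19.03833618] [[-93.8 -37.7]]
```

```bash
python3 -m inch '[{"hand":0.4,"offset":[0,0,0],"twist":0},{"hand":0.4,"offset":[0,0,0],"twist":0},{"hand":0.4,"offset":[0,0,0],"twist":0},{"hand":0.4,"offset":[-0.5,0.3,-8],"twist":0},{"hand":0.4,"offset":[-1.5,0.8,-20],"twist":0},{"hand":0.4,"offset":[-1.5,1,-28],"twist":0},{"hand":0.5,"offset":[0,0,-30],"twist":0},{"hand":0.5,"offset":[0,0,-30],"twist":0},{"hand":0.5,"offset":[10,0,-30],"twist":0},{"hand":0.5,"offset":[15,0,-20],"twist":0}]'; python3 - <<'E'
from tl import *
f=frame("wrist","w18");np.savez("w18.npz",**f)
f=frame("top","t18");f=frame("side","s18")
E
```

```text
time_s: 33.37
tool_pos: [374.3, 282.9, 190.5]
tcp_rot: [0.079, 0.996, 0.02, 0.029]
force: [-0.0, 1.0, 0.9]
width: 44.1
```

View pics/w18.png

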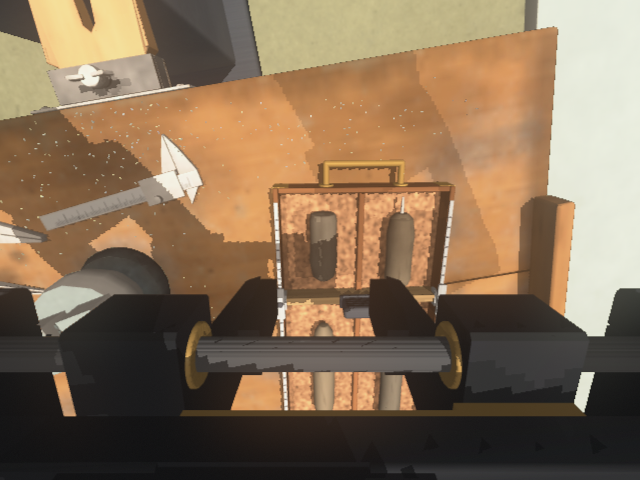

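View pics/t18.png

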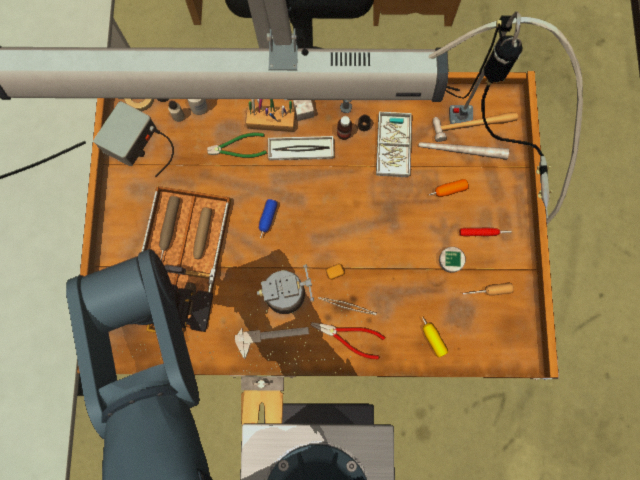

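```bash
python3 -m inch '[{"hand":0.5,"offset":[0,-15,-15],"twist":0},{"hand":0.5,"offset":[0,-30,-20],"twist":0},{"hand":0.5,"offset":[0,-35,-20],"twist":0},{"hand":0.5,"offset":[0,-35,-20],"twist":0},{"hand":0.5,"offset":[0,-35,-10],"twist":0},{"hand":0.5,"offset":[0,-35,0],"twist":0},{"hand":0.5,"offset":[0,-35,0],"twist":0},{"hand":0.5,"offset":[0,-30,0],"twist":0},{"hand":0.5,"offset":[0,-15,0],"twist":0},{"hand":0.5,"offset":[0,0,0],"twist":0}]'; python3 - <<'E'
from tl import *
f=frame("top","t19");np.savez("t19.npz",**f)
i=cv2.imread("pics/t19.png");cv2.imwrite("pics/c19.png",cv2.resize(i[180:340,110:250],None,fx=3.7,fy=3.7,interpolation=cv2.INTER_CUBIC))
W=cloud(f);m=W[180:335,120:240].reshape(-1,3);t=np.c_[tl(m[:,:2]),m[:,2]]
for nm,(x0,x1,y0,y1) in dict(s1=(-26,143,10,74),s2=(-26,143,-74,-10),s4=(-143,-42,10,74),s3=(-143,-42,-74,-10)).items():
    k=t[(t[:,0]>x0)&(t[:,0]<x1)&(t[:,1]>y0)&(t[:,1]<y1)&(t[:,2]>16)]
    print(nm,len(k),k[:,:2].min(0),k[:,:2].max(0),"top z pct",np.percentile(k[:,2],[50,95,99]).round(1),[np.percentile(k[(k[:,0]<k[:,0].mean()) if s else (k[:,0]>=k[:,0].mean())][:,2],90).round(1) for s in (1,0)])
E
```

```text
time_s: 34.35
tool_pos: [324.0, 6.7, 255.8]
tcp_rot: [0.075, 0.997, 0.017, 0.024]
force: [0.2, -0.3, 0.8]
width: 44.3
s1 633 [-15.4  15.3] [142.9  70.2] top z pct [27.  33.2 34.9] [np.float64(32.1), np.float64(31.2)]
s2 560 [ -1.4 -70.1] [142.9 -11.3] top z pct [26.1 31.9 33.3] [np.float64(30.8), np.float64(30.8)]
s4 412 [-135.3   25.7] [-49.3  53.4] top z pct [28.7 34.4 36.3] [np.float64(32.8), np.float64(33.4)]
s3 377 [-125.1  -50. ] [-54.7 -22.1] top z pct [28.5 34.1 35.6] [np.float64(33.3), np.float64(32.9)]
```

View pics/c19.png

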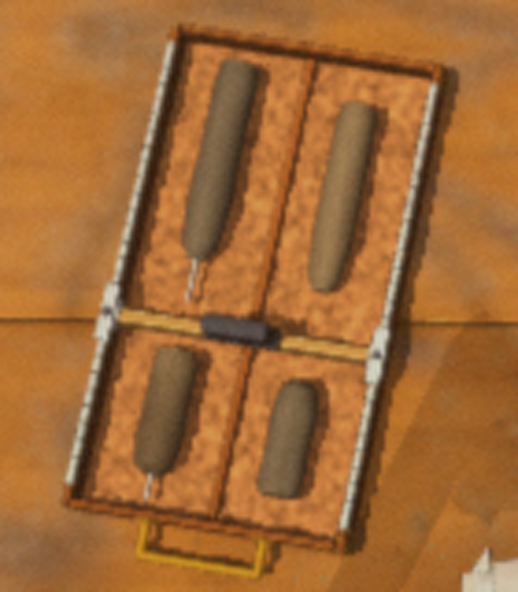

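View pics/t19.png

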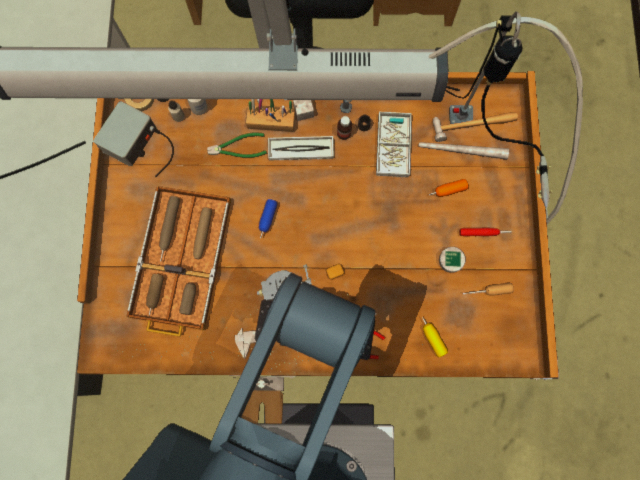

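All four sticks lie flat and lengthwise in their pockets, the graver (490,290), scraper (485,232) and look-alikes haven't moved, and the arm is clear of everything. Handing in.

```bash
python3 -c "
from rig import bot
print(bot.sign_off(), bot.read_state()['time_s'])"
```

```text
the job is handed in; nothing more can be done
the job is handed in; nothing more can be done
```

The four sticks are put away in the tray and the job is handed in, with the robot clock at about 34.4 s.

- **Divider:** I slid it first, towards the handle, to a value of about 94 mm, so the far bay is about 174 mm long and the handle bay about 106 mm. I had aimed for 90; everything still fits.
- **Sticks:** Stick_1 and stick_2 are in the far bay, and stick_4 and stick_3 in the handle bay. In each bay one stick lies on either side of the rib.

**Last checks (top and wrist pictures):**
- Both halves of each stick are the same height to within 1 mm, with tops at the height expected for lying on the floor, so all four lie flat.
- The sticks are clear of the walls, rib and divider in the pictures. The depth outlines for the two far-bay sticks ran into the end wall, so I judged their end gaps by eye; stick_1's wooden end is within a few millimetres of it.
- The graver, scraper and the blue, orange and yellow look-alikes are at the same pixels as at the start.
- The arm was clear of everything, and no force reading I took went above about 8 N.

**Disagreement:** the tool slowly tilted by up to about 0.07 rad during the work. The sticks were therefore released with one end a few millimetres high, and then settled flat.

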